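# Deburr the bore of a ring

## Robot

A 6-joint arm with a two-finger parallel gripper is mounted at the origin on the work surface. World frame = base frame: x ahead of the robot, y to its left, z up, the work surface at z = 0. Lengths are in mm, angles in rad, forces in N, time in s.
With the tool pointing down it reaches from about 375 to 900 mm from the base axis. Payload 3.1 kg.
Tool frame: the origin (TCP) lies at the centre of the arm's flange, where the gripper is bolted on; the fingertips stand robot.tips_ahead ahead of it and the grasp point (between the pads) lies 155 mm ahead of it (robot.tips_ahead is the distance from the TCP to the fingertips, in mm); z points along the fingers, x is the direction in which the jaws open and shut, and the axes are right-handed (so a half turn about z gives the same grasp; the last joint's range is limited). The gripper opens to 85 mm and grips with 20 to 120 N. Pads are 22 mm wide; open, the fingers measure 114 mm over their backs; the gripper's body (76 mm by 85 mm) begins 54 mm behind the grasp point. The pads swing forward as they close: fully open they stand 13 mm farther back than shut.
Start: joints at [1.01, 0.527, 1.433, -0, 1.181, -0.178], TCP at [233.409, 579.757, 404.71] pointing down, gripper open.
Joint ranges: [-3.08, 3.08], [-0.75, 2.2], [0.22, 2.44], [-1.43, 4.57], [0, 2.65], [-2.85, 2.85]. Speed limits (rad/s): [2.79, 2.79, 3.14, 3.14, 3.14, 3.14].

## Interface

Orientations are given as a unit quaternion [w, x, y, z].
In Python, from bench import robot gives the robot as it stands.
- The arm moves only by the tool servo_tool, never from a script. Its argument "increments" is one flat list of numbers, 6 for each row, row after row: the shift along the world's x, y, z in mm, then the turn, a rotation vector about the world's x, y, z in degrees. In form: [x, y, z, wx, wy, wz, x, y, z, wx, wy, wz, ...]. A call has 1 to 10 rows; each row shifts and turns the pose as measured when the row begins; what a row does not reach is not made up. A row lasts 1/10 s, in which the tool goes at most 50 mm and 8.59 degrees, less where a joint would pass 70% of its speed; a pose out of reach is approached as far as the arm can. A call with a gripper value outside its range is refused whole. "claw" is the closure, from -1 (fully open) to 1 (shut), set as the call begins (left out, the last holds). The fingers move at their own pace and stop on an object; "newtons" is the grip in N (left out, the last holds). Time passes only in rows, so rows that do not move let the fingers close. It gives the time, the measured TCP pose, the force and the opening at its end, in the units of the state.
- robot.observe(): the state, without advancing time (a new reading comes with each control period).
- robot.grab_frame(name): name is "side" or "top"; returns a dict with "frame" (384x512x3 uint8, red, green, blue), "depth" (384x512 float32, mm along the optical axis (not along the pixel's ray), 0 where there is no reading), "camera_matrix" (3x3 intrinsics, pixels), "D" ([k1, k2, p1, p2, k3] as OpenCV has them; the pictures are not rectified), "position" and "attitude" of the camera in the world. Camera axes: x right, y up, looking along -z (the intrinsics and any distortion apply to the point x, -y, -z); pixel columns grow to the right and rows downward; lengths in mm; the calibration is good to about 2 mm. A picture is of the moment at which its call begins.
- robot.finish_job(): hands the job in, once; it reports no verdict.
The state is a dict: "t": time; "q": joint angles; "qvel": joint speeds; "joint_efforts": joint torques, N m; "eef_pos": TCP position; "orientation": TCP orientation; "force": force on the tool from outside, world axes, zero at the start; "moment": the same for the moment, N m; "grip_width": opening from 0.0 (shut) to 1.0 (fully open).
Only numpy, scipy, OpenCV 4.12 (cv2) and the standard library are available. Lean on these libraries where they do the work, as an engineer would, in place of code of your own. Each camera call takes 0.05 s, during which the arm holds its last target. There are 200 camera calls.

## Task

Take the deburring tool from its rack, lower its blade into the bore of the steel ring on the fixture and, starting at the side where the index lug stands, run the blade slowly in a full circle anticlockwise (seen from above) around the bore's upper edge until you are back at the lug; some 15 mm a second suits. Keep a light, steady sideways pressure on the edge all the way, about 5 N and never over 12 N. Then put the tool back upright and fully down in the same hole of the rack and let go, leaving the awl and everything else on the bench where it is.

Things in the scene. Friction and masses are not known exactly. Their poses are not given: they have to be found in the camera images.
- fixture: beech block 160 x 160 x 46 mm fixed to the bench, a 6 mm aluminium plate on it, a square well 96 mm wide through its middle down to the bench, a flat steel ring on top. Origin: middle of the underside, on the bench; z up; its -x side carries the index lug. Black caps 20 mm wide and 10 mm tall stand on the plate 67 mm out in x and in y
- well_middle (a point): point over the middle of the well, 62 mm up, level with the ring's upper edge. The steel ring (bore 70 mm, outside 112 mm, 10 mm thick, lying on the plate) is screwed down fast, but its bore is up to 6 mm off this point: its real place must be felt
- lug (a point): top of the index lug, a dark steel stub 14 x 8 mm, 16 mm tall, standing on the plate beside the ring, 72 mm from the middle of the fixture
- blade_tip (a point): lower tip of the tool's blade, 38 mm below the underside of the handle when the blade hangs straight
- deburrer: deburring tool upright in one of the rack's holes: square aluminium handle 26 x 26 mm, 66 mm tall, sides along its x and y; origin mid underside of the handle, which rests on the rack. Below it a round steel blade 8 mm thick, last 6 mm tapered. The blade floats: it swings about the origin any way on a spring of 3.4 N m/rad (5 N/mm 26 mm down the blade), stops at 0.3 rad. 270 g +-15 %
- rack: wooden tool rack 60 x 140 x 50 mm fixed to the bench, with two round through holes 19 mm wide, 40 mm either side of its middle along its y. Origin: middle of its underside
- awl: marking awl standing in the rack's other hole: round turned dark-wood handle 60 mm tall, 28 mm thick; origin at the underside of the handle. Not to be used
- wrench: steel spanner 170 mm long lying on the bench. Bystander; origin in the middle of its underside
- offcut: beech offcut 50 x 110 x 30 mm lying on the bench. Bystander; origin in the middle of its underside
- jar: closed clear jar 64 mm wide, 90 mm tall. Bystander; origin in the middle of its underside
- driver: screwdriver with black handle, 190 mm, lying on the bench. Bystander; origin in the middle of its underside
- pushblock: wooden push block 120 x 45 x 50 mm lying on the bench. Bystander; origin in the middle of its underside
- washer: loose dark steel collar 56 mm wide, 12 mm thick, lying flat on the bench. Bystander; origin in the middle of its underside
Things that resemble listed ones, but are neither listed nor needed, are in the scene too. There is more than one size of the deburrer; the job needs the larger. Leave any yellow look-alike of the fixture alone.

How it is judged (in metres and radians):
On the way, in this order (a step that is already met when the one before it is completed fails the run):
1. at the lug (anticlockwise), tip within 9 mm along (12 mm across) the edge of the point 31 mm from the middle, 3 to 25 mm below the ring top: blade on the bore with over 2 N for 0.3 s (x of blade_tip in the frame of fixture between -0.043 and -0.019 m and y of blade_tip in the frame of fixture between -0.009 and 0.009 m and z of blade_tip in the frame of fixture between 0.037 and 0.059 m and contact force between deburrer and fixture above 2 N), for 0.3 s.
2. 45 deg past the lug (anticlockwise), tip within 9 mm along (12 mm across) the edge of the point 31 mm from the middle, 3 to 25 mm below the ring top: blade on the bore with over 2 N for 0.3 s (x of blade_tip in the frame of fixture between -0.0309 and -0.0129 m and y of blade_tip in the frame of fixture between -0.0309 and -0.0129 m and z of blade_tip in the frame of fixture between 0.037 and 0.059 m and contact force between deburrer and fixture above 2 N), for 0.3 s.
3. 90 deg past the lug (anticlockwise), tip within 9 mm along (12 mm across) the edge of the point 31 mm from the middle, 3 to 25 mm below the ring top: blade on the bore with over 2 N for 0.3 s (x of blade_tip in the frame of fixture between -0.009 and 0.009 m and y of blade_tip in the frame of fixture between -0.043 and -0.019 m and z of blade_tip in the frame of fixture between 0.037 and 0.059 m and contact force between deburrer and fixture above 2 N), for 0.3 s.
4. 135 deg past the lug (anticlockwise), tip within 9 mm along (12 mm across) the edge of the point 31 mm from the middle, 3 to 25 mm below the ring top: blade on the bore with over 2 N for 0.3 s (x of blade_tip in the frame of fixture between 0.0129 and 0.0309 m and y of blade_tip in the frame of fixture between -0.0309 and -0.0129 m and z of blade_tip in the frame of fixture between 0.037 and 0.059 m and contact force between deburrer and fixture above 2 N), for 0.3 s.
5. 180 deg past the lug (anticlockwise), tip within 9 mm along (12 mm across) the edge of the point 31 mm from the middle, 3 to 25 mm below the ring top: blade on the bore with over 2 N for 0.3 s (x of blade_tip in the frame of fixture between 0.019 and 0.043 m and y of blade_tip in the frame of fixture between -0.009 and 0.009 m and z of blade_tip in the frame of fixture between 0.037 and 0.059 m and contact force between deburrer and fixture above 2 N), for 0.3 s.
6. 225 deg past the lug (anticlockwise), tip within 9 mm along (12 mm across) the edge of the point 31 mm from the middle, 3 to 25 mm below the ring top: blade on the bore with over 2 N for 0.3 s (x of blade_tip in the frame of fixture between 0.0129 and 0.0309 m and y of blade_tip in the frame of fixture between 0.0129 and 0.0309 m and z of blade_tip in the frame of fixture between 0.037 and 0.059 m and contact force between deburrer and fixture above 2 N), for 0.3 s.
7. 270 deg past the lug (anticlockwise), tip within 9 mm along (12 mm across) the edge of the point 31 mm from the middle, 3 to 25 mm below the ring top: blade on the bore with over 2 N for 0.3 s (x of blade_tip in the frame of fixture between -0.009 and 0.009 m and y of blade_tip in the frame of fixture between 0.019 and 0.043 m and z of blade_tip in the frame of fixture between 0.037 and 0.059 m and contact force between deburrer and fixture above 2 N), for 0.3 s.
8. 315 deg past the lug (anticlockwise), tip within 9 mm along (12 mm across) the edge of the point 31 mm from the middle, 3 to 25 mm below the ring top: blade on the bore with over 2 N for 0.3 s (x of blade_tip in the frame of fixture between -0.0309 and -0.0129 m and y of blade_tip in the frame of fixture between 0.0129 and 0.0309 m and z of blade_tip in the frame of fixture between 0.037 and 0.059 m and contact force between deburrer and fixture above 2 N), for 0.3 s.
9. back at the lug (anticlockwise), tip within 9 mm along (12 mm across) the edge of the point 31 mm from the middle, 3 to 25 mm below the ring top: blade on the bore with over 2 N for 0.3 s (all of step 1), for 0.3 s.
At the end, for the whole second after the job is handed in: The deburring tool stands in its hole of the rack again, within 8 mm of where its handle was at the start, upright within 0.08 rad, at rest and released (distance of deburrer from where it was at the start of the episode below 0.008 m and angle between deburrer's own z axis and vertical below 0.08 rad and linear speed of deburrer below 0.01 m/s and contact force between deburrer and the fingers below 0.05 N); the robot touches nothing.
It fails at once if the tool presses on the fixture or its ring with more than 12 N (contact force between deburrer and fixture above 12 N).
It fails at once if the awl is moved by more than 8 mm (distance of awl from where it was at the start of the episode above 0.008 m).
It fails at once if another bystander is moved by more than 15 mm (distance of any of wrench, offcut, jar, driver, pushblock, washer from where it was at the start of the episode above 0.015 m).
It also fails if it takes over 72 s, if anything falls off the work surface, if the arm or the gripper's body presses on something with over 40 N, if the wrist force passes 120 N, or if a joint passes its speed limit or range.

## Working session

There is one attempt and no reset: what is moved stays moved. The work goes in short steps, Python scripts to look and compute and a tool call to move; the robot and the scene stay as the last step left them, time stands still between calls to the robot, and variables do not carry over. Pictures are saved under pics/ and viewed, on a budget of 10 in all, crops included, one or two more only if the job needs it, and the job is handed in when it is done.

Besides the shell and the picture viewer there is one more tool, called after "Call:" as name(argument=value, ...), one argument or row to a line, values as JSON. servo_tool: Moves the arm, as the interface text tells. Its arguments: {"type":"object","properties":{"increments":{"type":"array"},"claw":{"type":"number"},"newtons":{"type":"number"}},"required":["increments"]}

```bash
ls; mkdir -p pics; cat > h.py <<'E'
import numpy as np, cv2
from bench import robot
from scipy.spatial.transform import Rotation as R
def grab(n):
    f=robot.grab_frame(n); np.savez('/tmp/%s.npz'%n,**{k:np.array(v) for k,v in f.items()}); return f
def load(n): return dict(np.load('/tmp/%s.npz'%n))
def rays(f,uv):
    uv=np.array(uv,float).reshape(-1,1,2)
    p=cv2.undistortPoints(uv,np.array(f['camera_matrix']),np.array(f['D'],float)).reshape(-1,2)
    w,x,y,z=f['attitude']; r=R.from_quat([x,y,z,w])
    return np.array(f['position']), r.apply(np.c_[p[:,0],-p[:,1],-np.ones(len(p))])
def onplane(f,uv,z):
    o,d=rays(f,uv); return o+d*((z-o[2])/d[:,2])[:,None]
def atdepth(f,uv):
    o,d=rays(f,uv); uv=np.array(uv,int).reshape(-1,2); return o+d*np.array(f['depth'])[uv[:,1],uv[:,0]][:,None]
def proj(f,P):
    w,x,y,z=f['attitude']; r=R.from_quat([x,y,z,w]); p=r.inv().apply(np.array(P,float).reshape(-1,3)-f['position'])
    p=p*[1,-1,-1]
    return cv2.projectPoints(p,np.zeros(3),np.zeros(3),np.array(f['camera_matrix']),np.array(f['D'],float))[0].reshape(-1,2)
E
python3 - <<'E'
from h import *
for n in('side','top'):
    f=grab(n); print(n,f['position'],f['attitude'],np.round(f['camera_matrix'],1).tolist(),f['D'])
    cv2.imwrite('pics/%s0.png'%n,cv2.resize(f['frame'][:,:,::-1],(768,576)))
print(robot.observe(), robot.tips_ahead)
E
```

```text
pics
side [-262.26700887 -863.15549056 1041.03230434] [ 0.84451691  0.39290497 -0.16390578 -0.32488731] [[452.1, 0.0, 250.1], [0.0, 452.1, 188.8], [0.0, 0.0, 1.0]] [-0.13063339  0.          0.          0.          0.        ]
top [ 462.45130585    3.76003666 1037.61045243] [-0.70634032 -0.01587643  0.02197134  0.7073532 ] [[354.8, 0.0, 250.1], [0.0, 354.8, 192.7], [0.0, 0.0, 1.0]] [-0.06124657  0.          0.          0.          0.        ]
{'t': 0.1, 'q': array([ 1.00950454e+00,  5.28355520e-01,  1.43377423e+00,  2.49755999e-05,
        1.18137232e+00, -1.78470655e-01]), 'qvel': array([ 1.23566396e-03, -2.27070346e-03, -5.31215999e-03, -7.53885763e-04,
        1.17607403e-03, -3.01013608e-05]), 'joint_efforts': array([ 1.05491217e-04, -4.43304741e+01, -1.78587198e+01, -2.04760181e-04,
        3.85168445e-03,  2.01220638e-05]), 'eef_pos': array([233.24846898, 579.51352323, 403.84198539]), 'orientation': array([ 3.74813913e-04,  8.28717817e-01,  5.59665854e-01, -8.78129771e-04]), 'force': array([ 0.60301399,  0.34837404, -0.6542995 ]), 'moment': array([ 0.00307345, -0.01096925,  0.00106489]), 'grip_width': 0.9989064433817689} 173.4
```

View pics/side0.png

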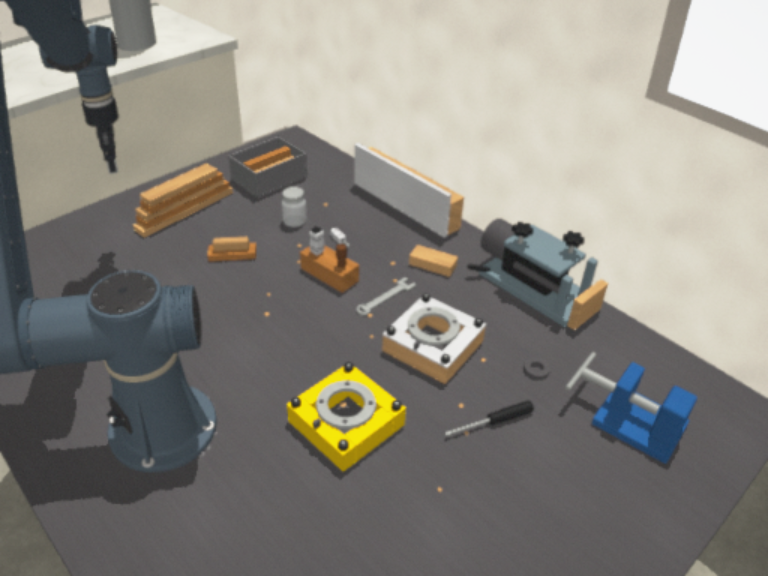

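View pics/top0.png

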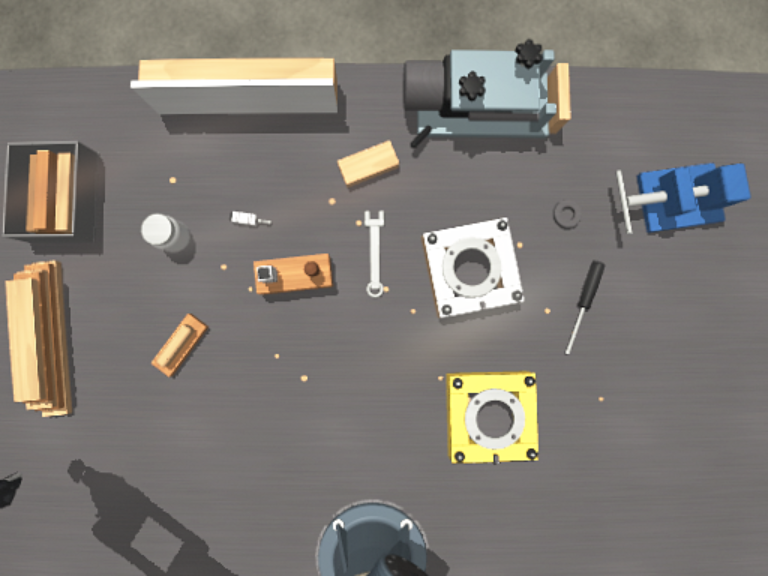

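Side view: the robot is at left, the white fixture at about (433,337), the yellow look-alike at (347,412) and the rack at (330,265), with an aluminium handle at (316,240) and the awl at (341,257). A second handle shows behind, at (338,237). Top view: the fixture is at (473,268) with its lug at (482,303), and the rack at (293,274).

Candidates for the deburrer: the rack handle at top (265,272), and the one lying loose at top (245,218). By the description it is the upright one in the rack. I'll check that in a close crop.

```bash
python3 - <<'E'
from h import *
t=load('top'); s=load('side')
a=cv2.resize(t['frame'][120:220,150:250],(400,400),interpolation=cv2.INTER_CUBIC)
b=cv2.resize(s['frame'][140:200,190:250],(400,400),interpolation=cv2.INTER_CUBIC)
cv2.imwrite('pics/crop1.png',np.hstack([a,b])[:,:,::-1])
# fixture caps: dark blobs in white plate
g=cv2.cvtColor(t['frame'],cv2.COLOR_RGB2HSV); 
m=(g[...,2]<60).astype(np.uint8); 
n,l,st,c=cv2.connectedComponentsWithStats(m)
for i in range(1,n):
    u,v=c[i]
    if 275<u<355 and 138<v<218 and st[i,4]>6: print('cap',c[i].round(1),st[i],onplane(t,c[i],62)[0].round(1))
m=((g[...,2]>190)&(g[...,1]<40)).astype(np.uint8); m[:,:275]=0;m[:,355:]=0;m[:138]=0;m[220:]=0
cs=max(cv2.findContours(m,0,2)[0],key=cv2.contourArea); r=cv2.minAreaRect(cs); print('plate',r, onplane(t,[r[0]],52), onplane(t,cv2.boxPoints(r),52).round(0).tolist())
# rack
m=((g[...,0]<20)&(g[...,1]>110)&(g[...,2]>90)).astype(np.uint8); m[:,:165]=0;m[:,225:]=0;m[:165]=0;m[200:]=0
cs=max(cv2.findContours(m,0,2)[0],key=cv2.contourArea);r=cv2.minAreaRect(cs); print('rack',r,onplane(t,cv2.boxPoints(r),50).round(1).tolist())
for z,p in((116,(176.5,181.5)),(110,(208,179))): print(onplane(t,[p],z))
print('depth pts',atdepth(t,[(176,180),(177,182),(208,178),(192,185),(333,155),(315,160)]).round(1))
E
```

```text
plate ((315.44232177734375, 177.7115478515625), (57.26591110229492, 57.462032318115234), 78.69007110595703) [[ 557.058886   -187.64649198   52.        ]] [[620.0, -93.0, 52.0], [653.0, -253.0, 52.0], [494.0, -282.0, 52.0], [463.0, -124.0, 52.0]]
rack ((194.8170623779297, 182.35365295410156), (22.30716896057129, 50.57763671875), 83.6598129272461) [[567.9, 223.8, 50.0], [583.4, 83.0, 50.0], [521.2, 75.9, 50.0], [505.8, 216.2, 50.0]]
[[541.32158234 187.82143425 116.        ]]
[[548.28619628 106.23639619 110.        ]]
depth pts [[ 545.3  189.3  115.1]
 [ 540.   186.4  116.5]
 [ 551.1  106.5  107.8]
 [ 536.9  157.1   52.8]
 [ 621.4 -238.5   50.9]
 [ 605.4 -185.    62.6]]
```

View pics/crop1.png

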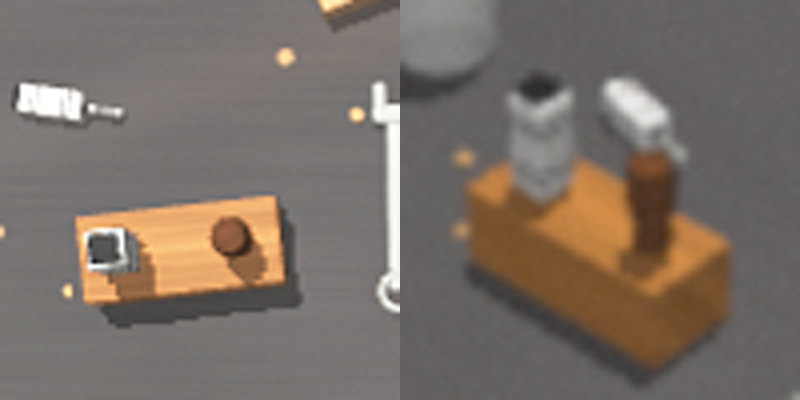

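The crop confirms it: the upright square handle sits in the rack's left hole at crop (108,250), and the one lying at (50,103) is smaller. Next I'll refine the handle yaw and the fixture pose from both views.

```bash
python3 - <<'E'
from h import *
for n in('top','side'):
    t=load(n); vv,uu=np.mgrid[0:384,0:512]; uv=np.c_[uu.ravel(),vv.ravel()]
    P=atdepth(t,uv); 
    for nm,c,r,lo,hi in(('handle',(541,188),28,112,125),('awl',(548,107),28,100,125),('rack',(544,150),90,46,54),('plate',(557,-188),125,48,56),('ringcaps',(557,-188),110,58,66),('lug',(487,-202),15,64,72)):
        k=(np.hypot(*(P[:,:2]-c).T)<r)&(P[:,2]>lo)&(P[:,2]<hi); Q=P[k]
        if len(Q)<4: print(n,nm,len(Q));continue
        rc=cv2.minAreaRect(Q[:,:2].astype(np.float32)); print(n,nm,len(Q),Q.mean(0).round(1),np.round(rc[0],1),np.round(rc[1],1),round(rc[2],1))
    g=cv2.cvtColor(t['frame'],cv2.COLOR_RGB2HSV)
    pc=proj(t,[[557+67*a*np.cos(.2)-67*b*np.sin(.2),-188+67*a*np.sin(.2)+67*b*np.cos(.2),60] for a in(-1,1) for b in(-1,1)]+[[486.5,-202,66]])
    c=[]
    for u,v in pc:
        w=g[int(v)-7:int(v)+8,int(u)-7:int(u)+8,2].astype(float); b=np.clip(105-w,0,None); yy,xx=np.mgrid[-7:8,-7:8]
        cc=[int(u)+(b*xx).sum()/b.sum(),int(v)+(b*yy).sum()/b.sum()]; c.append(onplane(t,[cc],58)[0]);
        print(n,'cap' ,np.round((u,v),1),np.round(cc,1),c[-1].round(1))
    c=np.array(c); m=c[:4].mean(0); d=c[2:4].sum(0)-c[:2].sum(0); print('centre',m,'yaw',np.degrees(np.arctan2(d[1],d[0])),np.linalg.norm(d)/2,'yaw lug',np.degrees(np.arctan2(*(m-c[4])[[1,0]])))
E
```

```text
top handle 63 [541.6 190.2 115.8] [541.4 189.5] [18.7 20.9] 0.7
top awl 64 [550.8 109.4 106.5] [551.4 109.5] [21.5 22. ] 88.0
top rack 842 [545.3 145.7  49.9] [546.  150.3] [ 60.1 140.9] 6.2
top plate 1658 [ 557.4 -189.4   51.6] [ 557.7 -188.3] [160.8 158.7] 11.2
top ringcaps 903 [ 556.6 -183.2   61.7] [ 556.3 -188. ] [155.5 149.2] 11.3
top lug 16 [ 485.9 -200.8   66.5] [ 485.9 -200.8] [11.1  9.2] 0.4
top cap [344.6 196.3] [344.6 196.8] [ 503.1 -267.5   58. ]
top cap [297.6 206. ] [297.4 206.5] [ 476.6 -135.3   58. ]
top cap [334.3 149.3] [334.2 150.4] [ 633.2 -240.5   58. ]
top cap [287.6 158.7] [287.9 159.3] [ 607.8 -110.1   58. ]
top cap [321.9 202.8] [nan nan] [nan nan nan]
centre [ 555.19666245 -188.36111613   58.        ] yaw 11.285789207236771 133.25541099000762 yaw lug nan
side handle 25 [541.1 185.6 116.3] [540.7 187.1] [24.1 21.2] 8.7
side awl 33 [549.1 103.5 106.1] [550.4 105. ] [20.3 21.4] 82.6
side rack 296 [541.5 135.1  50.7] [545.3 145.3] [ 68.5 147.6] 6.1
side plate 841 [ 548.1 -204.4   52.7] [ 556.5 -192.7] [168.3 160.8] 10.1
side ringcaps 500 [ 550.8 -189.4   62.5] [ 555.2 -195.1] [159.  154.6] 11.7
side lug 14 [ 486.2 -207.8   67.8] [ 486.1 -207.5] [ 7.5 15.5] 84.7
side cap [295.9 237.4] [296.2 238.7] [ 502.9 -270.1   58. ]
side cap [259.6 219.1] [258.1 219. ] [ 476.1 -130.6   58. ]
side cap [317.5 213.5] [318.7 212.7] [ 643.2 -239.4   58. ]
side cap [282.6 197. ] [282.7 195.9] [ 615.6 -103.7   58. ]
side cap [276.6 227.5] [278.2 228.3] [ 494.  -202.2   58. ]
centre [ 559.46074273 -185.93810356   58.        ] yaw 11.640854322764124 142.86908625142485 yaw lug 13.942969525397931<stdin>:14: RuntimeWarning: invalid value encountered in scalar divide
```

Call:
servo_tool(
  increments=[30,-40,0,0,0,-8,30,-40,0,0,0,-8,30,-40,0,0,0,-8,30,-40,0,0,0,-8,30,-40,0,0,0,-8,30,-40,0,0,0,-8,30,-40,0,0,0,-8,30,-40,0,0,0,-6,30,-40,0,0,0,0,20,-20,0,0,0,0],
  claw=-1,
)

```text
t: 1.1
eef_pos: [520.7, 195.3, 400.2]
orientation: [-0.0, 0.999, 0.035, -0.002]
force: [0.8, 0.5, 0.3]
grip_width: 0.999
```

Handle at (541.3,189), top at z 116. Fixture at (556.5,-188), yaw 11.3°. All sizes and heights check. Now going down over the handle.

Call:
servo_tool(
  increments=[10,-3,-20,0,0,1,10,-3,-20,0,0,1,0,0,-20,0,0,0,0,0,-20,0,0,0,0,0,-20,0,0,0,0,0,-20,0,0,0,0,0,-20,0,0,0,0,0,-15,0,0,0,0,0,0,0,0,0],
)

```text
t: 2.0
eef_pos: [545.0, 182.5, 237.2]
orientation: [0.0, 0.999, 0.048, -0.002]
force: [-0.4, 0.3, 0.9]
grip_width: 1.0
```

Call:
servo_tool(
  increments=[-3,6,-3,0,0,0,0,0,-3,0,0,0,0,0,0,0,0,0],
)

```text
t: 2.3
eef_pos: [542.1, 189.2, 231.7]
orientation: [0.0, 0.999, 0.048, -0.002]
force: [1.3, -0.2, 0.2]
grip_width: 0.998
```

```bash
python3 - <<'E'
from h import *
print({k:v for k,v in robot.observe().items() if k in('eef_pos','force','moment')})
for n in('top','side'):
    f=grab(n); p=proj(f,[541,189,90])[0].astype(int); a=f['frame'][p[1]-30:p[1]+30,p[0]-30:p[0]+30]; globals()[n]=cv2.resize(a,(400,400),interpolation=cv2.INTER_CUBIC)
cv2.imwrite('pics/grasp.png',np.hstack([top,side])[:,:,::-1])
E
```

```text
{'eef_pos': array([542.09973993, 189.19211571, 231.6962403 ]), 'force': array([ 1.27158961, -0.2243439 ,  0.22359839]), 'moment': array([ 0.02149617, -0.0105454 ,  0.00303519])}
```

View pics/grasp.png

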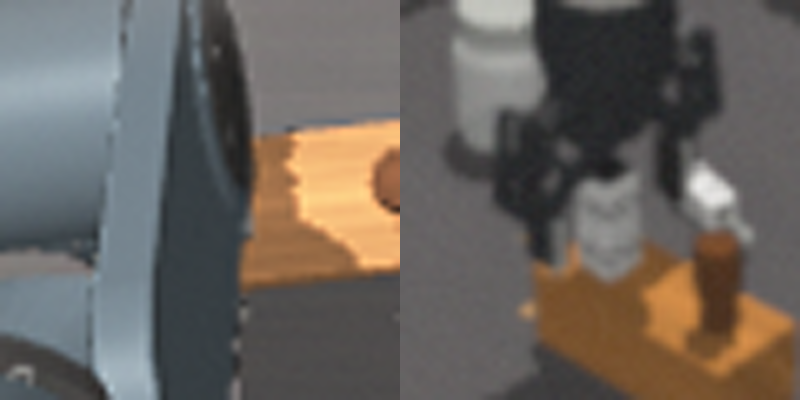

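Side crop: the fingers straddle the handle at (608,230), with the awl at (718,270) clear. Closing now.

Call:
servo_tool(
  increments=[0,0,0.2,0,0,0,0,0,0.2,0,0,0,0,0,0.2,0,0,0,0,0,0.2,0,0,0,0,0,0.2,0,0,0,0,0,0.2,0,0,0,0,0,0.2,0,0,0],
  claw=1,
  newtons=100,
)

```text
t: 3.1
eef_pos: [542.4, 189.0, 234.8]
orientation: [-0.0, 0.999, 0.048, -0.001]
force: [0.4, -0.1, -1.3]
grip_width: 0.295
```

Call:
servo_tool(
  increments=[0,0,8,0,0,0,0,0,12,0,0,0,0,0,15,0,0,0,0,0,15,0,0,0,0,0,15,0,0,0,0,0,10,0,0,0,0,0,3,0,0,0,0,0,0,0,0,0],
)

```text
t: 3.9
eef_pos: [541.0, 188.8, 318.7]
orientation: [0.0, 0.999, 0.048, -0.002]
force: [-0.3, -1.4, -2.8]
grip_width: 0.288
```

```bash
python3 - <<'E'
from h import *
o=robot.observe();print({k:v for k,v in o.items() if k in('t','eef_pos','force','moment','grip_width')})
f=grab('side'); x,y,z=o['eef_pos']
p=proj(f,[[x,y,z-150],[x,y,z-185],[x,y,z-223],[541,190,50]]); print(p.round(1))
c=p[1].astype(int); x0,y0=c-[35,35]; a=cv2.resize(f['frame'][y0:y0+70,x0:x0+70],(560,560),interpolation=cv2.INTER_CUBIC)
cv2.imwrite('pics/lift.png',a[:,:,::-1]); print('origin',x0,y0,'scale 8')
E
```

```text
{'t': 3.9, 'eef_pos': array([541.01130906, 188.77949082, 318.67526509]), 'force': array([-0.27930297, -1.35760804, -2.78439604]), 'moment': array([0.00725209, 0.00122954, 0.01079498]), 'grip_width': 0.28796892897289644}
[[209.6 139.8]
 [209.9 148.1]
 [210.3 156.9]
 [210.5 167. ]]
origin 174 113 scale 8
```

View pics/lift.png

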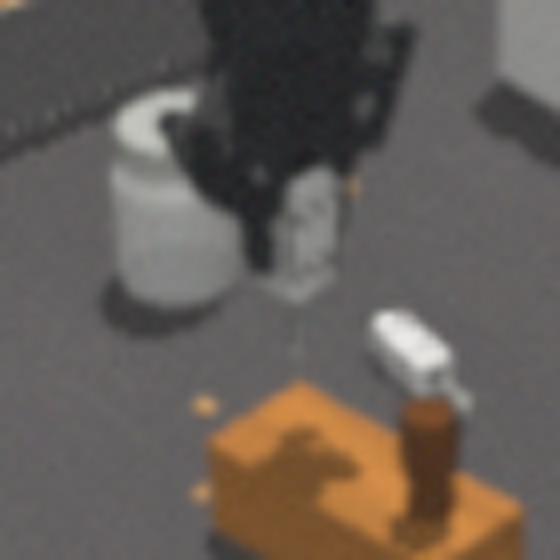

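The tool came up straight: in the lift crop the handle bottom is at (297,300) and the faint blade end at (297,358), both matching prediction (tip ≈ TCP z − 223). Next I rise above the awl and cross over.

Call:
servo_tool(
  increments=[-5,0,15,0,0,0,-5,0,20,0,0,0,-2,-5,15,0,0,0,0,-15,5,0,0,0,0,-25,0,0,0,0,0,-30,0,0,0,0,0,-35,0,0,0,0,0,-40,0,0,0,0,0,-40,0,0,0,0,0,-40,0,0,0,0],
)

```text
t: 4.95
eef_pos: [522.8, -48.2, 374.5]
orientation: [0.0, 0.999, 0.053, -0.007]
force: [1.5, -0.1, -2.7]
grip_width: 0.291
```

Call:
servo_tool(
  increments=[5,-35,0,0,0,0,5,-30,0,0,0,0,5,-25,0,0,0,0,5,-20,0,0,0,0,0,-15,0,0,0,0,0,-5,0,0,0,0,0,0,0,0,0,0,0,0,0,0,0,0],
)

```text
t: 5.75
eef_pos: [537.4, -193.1, 372.3]
orientation: [-0.001, 0.999, 0.047, -0.011]
force: [-0.7, 0.0, -2.3]
grip_width: 0.292
```

Call:
servo_tool(
  increments=[10,3,-8,0,-0.6,0,7,2,-10,0,-0.6,0,2,0,-12,0,0,0,0,0,-12,0,0,0,0,0,-12,0,0,0,0,0,-8,0,0,0,0,0,-3,0,0,0,0,0,0,0,0,0],
)

```text
t: 6.55
eef_pos: [557.5, -182.9, 299.4]
orientation: [-0.002, 0.999, 0.05, -0.002]
force: [0.6, 0.2, -3.5]
grip_width: 0.297
```

```bash
cat >> h.py <<'E'
YAW=np.radians(11.3); C=np.array([556.5,-188.])
def st():
    o=robot.observe(); w,x,y,z=o['orientation']; r=R.from_quat([x,y,z,w]); p=o['eef_pos']; tip=p+r.apply([0,0,222.])
    c,s=np.cos(YAW),np.sin(YAW); fx=np.array([[c,s],[-s,c]])@(tip[:2]-C)
    print('t %.2f'%o['t'],'tcp',p.round(2),'tilt z',r.apply([0,0,1]).round(4),'yaw %.1f'%np.degrees(np.arctan2(*r.apply([1,0,0])[[1,0]])),'tip',tip.round(1),'fix',fx.round(1),'F',o['force'].round(2),'M',o['moment'].round(3)); return o,tip,fx
E
python3 -c "
from h import *
st()"
```

```text
t 6.55 tcp [ 557.46 -182.91  299.36] tilt z [-0.0047  0.0043 -1.    ] yaw 5.7 tip [ 556.4 -182.    77.4] fix [1.1 5.9] F [ 0.6   0.21 -3.46] M [-0.001 -0.021  0.004]
```

Call:
servo_tool(
  increments=[0,-4,-8,0,-0.2,0,0,-2,-8,-0.2,0,0,0,0,-7,0,0,0,0,0,-3,0,0,0,0,0,0,0,0,0,0,0,0,0,0,0],
)

```text
t: 7.15
eef_pos: [557.7, -190.5, 272.1]
orientation: [0.001, 0.999, 0.049, 0.001]
force: [-0.0, 0.5, -2.0]
grip_width: 0.296
```

```bash
python3 -c "
from h import *
st()
for n in('top','side'):
    f=grab(n); p=proj(f,[556,-188,70])[0].astype(int); a=f['frame'][p[1]-40:p[1]+40,p[0]-40:p[0]+40]; globals()[n]=cv2.resize(a,(400,400),interpolation=cv2.INTER_CUBIC)
cv2.imwrite('pics/bore.png',side[:,:,::-1])
st()"
```

```text
t 7.15 tcp [ 557.72 -190.46  272.1 ] tilt z [ 0.0014 -0.001  -1.    ] yaw 5.6 tip [ 558.  -190.7   50.1] fix [ 1.  -2.9] F [-0.03  0.47 -1.97] M [ 0.031 -0.015  0.005]
t 7.25 tcp [ 557.77 -190.44  272.32] tilt z [ 0.0018 -0.0012 -1.    ] yaw 5.7 tip [ 558.2 -190.7   50.3] fix [ 1.1 -3. ] F [-0.34  0.02 -3.15] M [-0.012  0.006 -0.018]
```

View pics/bore.png

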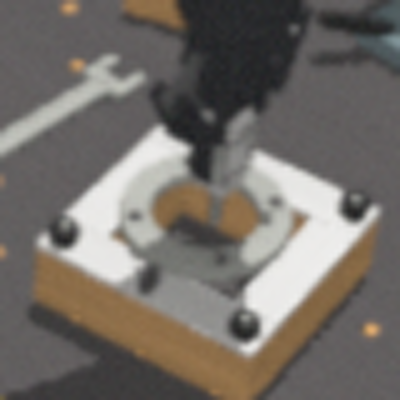

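The blade hangs inside the bore (crop (215,205)). I'll estimate the ring centre from the first pictures so that feeling for it takes fewer steps.

```bash
cat > ring.py <<'E'
from h import *
from scipy.optimize import least_squares
import sys
c,s=np.cos(YAW),np.sin(YAW)
fx=lambda P:(P[:,:2]-C)@np.array([[c,-s],[s,c]])
f=robot_f
E
python3 - <<'E'
from h import *
import bench
from scipy.optimize import least_squares
c,s=np.cos(YAW),np.sin(YAW)
# /tmp/top.npz was overwritten: use the saved first pictures (x1.5)
im=cv2.imread('pics/top0.png'); f=load('top')
g=cv2.cvtColor(im,cv2.COLOR_BGR2GRAY).astype(np.float32); g=cv2.GaussianBlur(g,(0,0),1)
def bore(r0,z,lo,hi):
    c0=np.array([0,0.]); th=np.radians(np.arange(0,360,4)); rr=np.arange(lo,hi,.5)
    for _ in range(4):
        E=[]
        for t in th:
            q=c0[:,None]+np.array([np.cos(t),np.sin(t)])[:,None]*rr; W=np.c_[(q.T@np.array([[c,s],[-s,c]]))+C,np.full(len(rr),z)]
            uv=(proj(f,W)+.5)*1.5-.5
            pr=cv2.remap(g,uv[:,0].astype(np.float32),uv[:,1].astype(np.float32),1).ravel(); d=np.gradient(pr); k=np.argmax(d); E.append([*q[:,k],d[k]])
        E=np.array(E); r=least_squares(lambda p:np.hypot(E[:,0]-p[0],E[:,1]-p[1])-p[2],[*c0,r0],loss='soft_l1',f_scale=.7); c0=r.x[:2]
    res=np.hypot(E[:,0]-r.x[0],E[:,1]-r.x[1])-r.x[2]
    print('z',z,'fit',r.x.round(2),'med|res|',np.median(abs(res)).round(2))
bore(35,62,26,44); bore(56,62,49,64)
E
rm ring.py
```

```text
z 62 fit [ 1.39  5.53 34.45] med|res| 0.42
z 62 fit [-0.73  6.28 56.77] med|res| 1.24
```

Picture estimate: bore middle at about (+1.4,+5.5) in the fixture frame, radius 34.5. Moving up close to the lug side.

Call:
servo_tool(
  increments=[-5,0,0,0,0,0,-6,0.6,0,0,0,0,-6,0,0,0,0,0,-4,0,0,0,0,0,-2,0,0,0,0,0,-1,0,0,0,0,0,0,0,0,0,0,0],
)

```text
t: 7.95
eef_pos: [531.3, -189.6, 273.5]
orientation: [0.001, 0.999, 0.049, 0.001]
force: [0.1, -1.0, -3.3]
grip_width: 0.291
```

```bash
python3 -c "
from h import *
st()"
```

```text
t 7.95 tcp [ 531.26 -189.55  273.54] tilt z [ 0.0028 -0.0019 -1.    ] yaw 5.7 tip [ 531.9 -190.    51.5] fix [-24.5   2.9] F [ 0.07 -1.03 -3.25] M [-0.    -0.047  0.053]
```

Call:
servo_tool(
  increments=[-1,-0.2,-0.4,0,0.1,0,-1,-0.2,-0.3,0,0.1,0,-0.5,-0.1,-0.3,0,0,0,0,0,0,0,0,0],
)

```text
t: 8.35
eef_pos: [529.1, -190.3, 272.5]
orientation: [0.001, 0.999, 0.049, -0.0]
force: [0.2, 0.2, -2.5]
grip_width: 0.29
```

```bash
python3 -c "
from h import *
st()"
```

```text
t 8.35 tcp [ 529.07 -190.27  272.46] tilt z [-1.0e-04 -2.4e-03 -1.0e+00] yaw 5.7 tip [ 529.1 -190.8   50.5] fix [-27.5   2.6] F [ 0.17  0.18 -2.53] M [-0.01  -0.008  0.03 ]
```

Call:
servo_tool(
  increments=[-0.6,-0.1,0,0,0,0,-0.6,-0.1,0,0,0,0,-0.3,0,0,0,0,0,0,0,0,0,0,0],
)

```text
t: 8.75
eef_pos: [527.6, -190.5, 272.4]
orientation: [0.001, 0.999, 0.05, -0.0]
force: [0.0, -0.1, -2.8]
grip_width: 0.293
```

```bash
python3 -c "
from h import *
st()"
```

```text
t 8.75 tcp [ 527.6  -190.48  272.37] tilt z [-0.     -0.0024 -1.    ] yaw 5.7 tip [ 527.6 -191.    50.4] fix [-28.9   2.7] F [ 0.02 -0.12 -2.8 ] M [ 0.034 -0.013  0.015]
```

Call:
servo_tool(
  increments=[-0.6,-0.1,0,0,0,0,-0.6,-0.1,0,0,0,0,-0.3,0,0,0,0,0,0,0,0,0,0,0],
)

```text
t: 9.15
eef_pos: [526.0, -190.7, 272.4]
orientation: [0.001, 0.999, 0.05, -0.0]
force: [0.6, 0.3, -3.6]
grip_width: 0.291
```

```bash
python3 -c "
from h import *
st()"
```

```text
t 9.15 tcp [ 525.96 -190.69  272.44] tilt z [ 1.0e-04 -2.4e-03 -1.0e+00] yaw 5.7 tip [ 526.  -191.2   50.4] fix [-30.6   2.8] F [ 0.63  0.33 -3.59] M [-0.023  0.023  0.003]
```

Call:
servo_tool(
  increments=[-0.6,-0.1,0,0,0,0,-0.6,-0.1,0,0,0,0,-0.3,0,0,0,0,0,0,0,0,0,0,0],
)

```text
t: 9.55
eef_pos: [524.3, -190.9, 272.5]
orientation: [0.001, 0.999, 0.049, 0.0]
force: [0.4, -0.2, -2.4]
grip_width: 0.291
```

```bash
python3 -c "
from h import *
st()"
```

```text
t 9.55 tcp [ 524.34 -190.94  272.48] tilt z [ 2.0e-04 -2.5e-03 -1.0e+00] yaw 5.7 tip [ 524.4 -191.5   50.5] fix [-32.2   2.9] F [ 0.4  -0.19 -2.42] M [-0.022  0.018  0.021]
```

Call:
servo_tool(
  increments=[-0.6,-0.1,0,0,0,0,-0.6,-0.1,0,0,0,0,-0.3,0,0,0,0,0,0,0,0,0,0,0],
)

```text
t: 9.95
eef_pos: [523.3, -191.1, 272.6]
orientation: [0.001, 0.999, 0.049, 0.001]
force: [-0.7, -0.3, -2.9]
grip_width: 0.292
```

```bash
python3 -c "
from h import *
st()"
```

```text
t 9.95 tcp [ 523.33 -191.13  272.6 ] tilt z [ 0.0025 -0.0027 -1.    ] yaw 5.6 tip [ 523.9 -191.7   50.6] fix [-32.7   2.7] F [-0.73 -0.25 -2.93] M [ 0.067 -0.191 -0.   ]
```

First contact: about 0.9 N towards +x, read from the wrist moment, which is the cleaner signal. I'll press to about 5 N and set up a contact log with a circle fit.

```bash
cat > trk.py <<'E'
from h import *
import sys, json, os
from scipy.optimize import least_squares
# usage: trk.py n_rows speed(mm/row) [nolog]
n=int(sys.argv[1]); sp=float(sys.argv[2])
o=robot.observe(); w,x,y,z=o['orientation']; r=R.from_quat([x,y,z,w]); p=o['eef_pos']; a=r.apply([0,0,1]); M=o['moment']
L=(p[2]-62)/-a[2]; e=(p+a*L)[:2]; F=np.array([-M[1],M[0]])/(L/1000); f=np.linalg.norm(F)
log=json.load(open('log.json')) if os.path.exists('log.json') else []
if f>1.2 and 'nolog' not in sys.argv: log.append([*(e+F/5),o['t']]); json.dump(log,open('log.json','w'))
c,s=np.cos(YAW),np.sin(YAW); RW=np.array([[c,-s],[s,c]]); prior=C+RW@[-1.,5.]
D=np.array(log).reshape(-1,3)
fit=least_squares(lambda q:np.r_[(np.hypot(D[:,0]-q[0],D[:,1]-q[1])-31)/.2,(q-prior)/2.5],prior).x
d=e-fit; th=np.arctan2(d[1],d[0]); rad=np.hypot(*d); inward=-d/rad
tipf=RW.T@((p+a*(p[2]-50.4)/-a[2])[:2]+F/5*1.46-C)
print('t %.2f'%o['t'],'z %.1f'%p[2],'tilt',(a[:2]*57.3).round(2),'Fn %.2f Ft %.2f Fraw'%(F@inward,F@[-inward[1],inward[0]]),o['force'].round(1),'| centre fix',(RW.T@(fit-C)).round(2),'axis r %.2f ang %.1f'%(rad,np.degrees(th-YAW)%360),'tip fix',tipf.round(1),'z %.1f'%(p[2]-222),'n',len(D))
T=th+sp/31*np.arange(1,n+1); Rt=31+(float(sys.argv[3]) if len(sys.argv)>3 and sys.argv[3]!='nolog' else 1.0)
Q=fit+Rt*np.c_[np.cos(T),np.sin(T)]; Q=np.vstack([e,Q]); print('inc',np.diff(Q,axis=0).round(2).tolist(),'rot fix (wx,wy) %.2f %.2f'%(-a[1]*57.3*1,a[0]*57.3*1),'dz %.1f'%(272.5-p[2]))
E
python3 trk.py 1 0 nolog
```

```text
t 9.95 z 272.6 tilt [ 0.14 -0.16] Fn 0.96 Ft 0.07 Fraw [-0.7 -0.3 -2.9] | centre fix [-1.  5.] axis r 31.82 ang 184.0 tip fix [-32.4   2.8] z 50.6 n 0
inc [[-0.18, -0.05]] rot fix (wx,wy) 0.16 0.14 dz -0.1
```

Call:
servo_tool(
  increments=[-0.5,-0.1,0,0,0,0,-0.5,-0.1,0,0,0,0,-0.3,-0.1,0,0,0,0,0,0,0,0,0,0],
)

```text
t: 10.35
eef_pos: [522.6, -191.3, 272.7]
orientation: [0.002, 0.999, 0.049, 0.002]
force: [0.4, 0.8, -3.5]
grip_width: 0.288
```

```bash
python3 trk.py 5 1.4
```

```text
t 10.35 z 272.7 tilt [ 0.27 -0.16] Fn 1.44 Ft 0.35 Fraw [ 0.4  0.8 -3.5] | centre fix [-1.85  4.94] axis r 31.29 ang 184.3 tip fix [-32.6   2.7] z 50.7 n 1
inc [[-0.26, -1.57], [0.48, -1.36], [0.54, -1.34], [0.6, -1.31], [0.66, -1.29]] rot fix (wx,wy) 0.16 0.27 dz -0.2
```

The arm yields under load and each row re-bases, so a steady outward feed per row sets the force. I'll build it up at the lug.

Call:
servo_tool(
  increments=[-0.4,-0.1,0,0,0.1,0,-0.5,-0.1,0,0,0.12,0,-0.5,-0.1,0,0,0.12,0,-0.5,-0.1,0,0,0.12,0],
)

```text
t: 10.75
eef_pos: [522.2, -191.8, 273.0]
orientation: [0.002, 0.999, 0.048, 0.001]
force: [4.8, 2.2, -4.7]
grip_width: 0.29
```

```bash
python3 trk.py 5 1.4
```

```text
t 10.75 z 273.0 tilt [ 0.12 -0.2 ] Fn 4.95 Ft 0.73 Fraw [ 4.8  2.2 -4.7] | centre fix [-2.02  4.7 ] axis r 32.17 ang 184.4 tip fix [-32.7   2.5] z 51.0 n 2
inc [[0.59, -1.33], [0.49, -1.36], [0.55, -1.34], [0.61, -1.31], [0.66, -1.28]] rot fix (wx,wy) 0.20 0.12 dz -0.5
```

```bash
cat >> trk.py <<'E'
ft=float(sys.argv[4]) if len(sys.argv)>4 else .4
O=np.c_[np.cos(T),np.sin(T)]; I=np.diff(Q,axis=0); I[0]=sp*np.array([-np.sin(th),np.cos(th)]) if abs(rad-Rt)<.3 else I[0]; I=I+ft*O
rot=np.c_[O[:,1],-O[:,0]]*ft/4
# centre lateral tilt gently, along tangent only
tg=np.array([-np.sin(th),np.cos(th)]); at=a[:2]@tg*57.3/n; rot=rot+np.array([-tg[1],tg[0]])*at*.5
dz=np.clip((272.5-p[2])/n,-.3,.3)
print('MOVE',[float(v) for k in range(n) for v in (*I[k].round(1),round(dz,1),*rot[k].round(2),0)])
E
python3 trk.py 5 1.4 nolog 2>&1 | tail -1; sed -i "s/(float(sys.argv\[3\]) if len(sys.argv)>3 and sys.argv\[3\]!='nolog' else 1.0)/1.0/" trk.py
```

```text
MOVE [0.0, -1.5, -0.1, -0.01, 0.1, 0.0, 0.1, -1.5, -0.1, -0.01, 0.1, 0.0, 0.2, -1.5, -0.1, -0.02, 0.1, 0.0, 0.2, -1.5, -0.1, -0.02, 0.1, 0.0, 0.3, -1.5, -0.1, -0.03, 0.09, 0.0]
```

Call:
servo_tool(
  increments=[0.1,-1.5,-0.1,0,0.1,0,0.1,-1.5,-0.1,0,0.1,0,0.2,-1.5,-0.1,-0.02,0.1,0,0.2,-1.5,-0.1,-0.03,0.1,0,0.3,-1.5,-0.1,-0.03,0.1,0],
)

```text
t: 11.25
eef_pos: [524.3, -197.3, 273.2]
orientation: [-0.0, 0.999, 0.046, -0.002]
force: [3.9, 4.1, -3.0]
grip_width: 0.288
```

```bash
python3 trk.py 5 1.4
```

```text
t 11.25 z 273.2 tilt [-0.19  0.05] Fn 5.72 Ft 3.18 Fraw [ 3.9  4.1 -3. ] | centre fix [-2.04  1.41] axis r 32.29 ang 186.9 tip fix [-32.6  -1.3] z 51.2 n 3
inc [[0.76, -1.27], [0.54, -1.34], [0.6, -1.31], [0.66, -1.28], [0.72, -1.25]] rot fix (wx,wy) -0.05 -0.19 dz -0.7
MOVE [0.1, -1.5, -0.1, -0.05, 0.09, 0.0, 0.2, -1.5, -0.1, -0.05, 0.09, 0.0, 0.2, -1.5, -0.1, -0.05, 0.09, 0.0, 0.3, -1.5, -0.1, -0.06, 0.08, 0.0, 0.4, -1.5, -0.1, -0.06, 0.08, 0.0]
```

```bash
sed -i 's#\*ft/4#*ft/6#' trk.py
```

Call:
servo_tool(
  increments=[0.2,-1.5,-0.1,-0.02,0.06,0,0.2,-1.5,-0.1,-0.02,0.06,0,0.3,-1.5,-0.2,-0.03,0.06,0,0.4,-1.5,-0.2,-0.03,0.06,0,0.4,-1.5,-0.2,-0.03,0.06,0],
)

```text
t: 11.75
eef_pos: [526.0, -200.4, 273.0]
orientation: [-0.006, 0.999, 0.044, -0.004]
force: [4.2, 5.3, -2.4]
grip_width: 0.29
```

```bash
python3 trk.py 5 1.4 x .35
```

```text
t 11.75 z 273.0 tilt [-0.53  0.64] Fn 5.32 Ft 3.50 Fraw [ 4.2  5.3 -2.4] | centre fix [-2.05  1.24] axis r 32.08 ang 188.5 tip fix [-32.5  -2.1] z 51.0 n 4
inc [[0.6, -1.32], [0.58, -1.32], [0.64, -1.3], [0.7, -1.27], [0.75, -1.23]] rot fix (wx,wy) -0.64 -0.53 dz -0.5
MOVE [0.2, -1.5, -0.1, -0.1, 0.03, 0.0, 0.3, -1.5, -0.1, -0.1, 0.03, 0.0, 0.3, -1.5, -0.1, -0.1, 0.03, 0.0, 0.4, -1.4, -0.1, -0.1, 0.02, 0.0, 0.5, -1.4, -0.1, -0.1, 0.02, 0.0]
```

Friction on the edge (about 0.6) drags the tip back and tilts the tool. I'll rework the step planner to compensate for both yielding and tilt.

```bash
python3 - <<'E'
s=open('trk.py').read(); s=s[:s.index("ft=float")]
s+='''Fd=float(sys.argv[4]) if len(sys.argv)>4 else 4.5
O=np.c_[np.cos(T),np.sin(T)]; TG=np.c_[-O[:,1],O[:,0]]; I=np.diff(Q,axis=0); I[0]=sp*TG[0]+np.clip(Rt-rad,-.4,.4)*O[0]
feed=Fd*O+Fd*.6*TG; Da=-a[:2]/(n*1.2)
I=I-L*Da+.1*feed; da=Da+np.radians(.02)*feed; rot=np.degrees(np.c_[da[:,1],-da[:,0]])
dz=np.clip((272.5-p[2])/n,-.3,.3)
print('MOVE',[float(v) for k in range(n) for v in (*I[k].round(1),round(dz,1),*rot[k].round(2),0)])
'''
open('trk.py','w').write(s)
E
python3 trk.py 5 1.4 nolog 4.5
```

```text
t 11.75 z 273.0 tilt [-0.53  0.64] Fn 5.32 Ft 3.50 Fraw [ 4.2  5.3 -2.4] | centre fix [-2.05  1.24] axis r 32.08 ang 188.5 tip fix [-32.5  -2.1] z 51.0 n 4
inc [[0.6, -1.32], [0.58, -1.32], [0.64, -1.3], [0.7, -1.27], [0.75, -1.23]] rot fix (wx,wy) -0.64 -0.53 dz -0.5
MOVE [-0.0, -1.3, -0.1, -0.19, -0.03, 0.0, -0.0, -1.4, -0.1, -0.19, -0.03, 0.0, 0.0, -1.4, -0.1, -0.2, -0.03, 0.0, 0.1, -1.3, -0.1, -0.2, -0.04, 0.0, 0.2, -1.3, -0.1, -0.2, -0.04, 0.0]
```

Call:
servo_tool(
  increments=[0,-1.3,-0.1,-0.19,-0.03,0,0,-1.4,-0.1,-0.19,-0.03,0,0,-1.4,-0.1,-0.2,-0.03,0,0.1,-1.3,-0.1,-0.2,-0.04,0,0.2,-1.3,-0.1,-0.2,-0.04,0],
)

```text
t: 12.25
eef_pos: [526.3, -201.7, 272.9]
orientation: [-0.004, 0.999, 0.041, -0.003]
force: [3.7, 5.6, -2.6]
grip_width: 0.293
```

```bash
python3 trk.py 5 1.4 x 4.5
```

```text
t 12.25 z 272.9 tilt [-0.41  0.49] Fn 6.00 Ft 2.98 Fraw [ 3.7  5.6 -2.6] | centre fix [-2.05  1.54] axis r 32.14 ang 192.6 tip fix [-32.   -4.1] z 50.9 n 5
inc [[0.74, -1.25], [0.67, -1.28], [0.73, -1.25], [0.79, -1.21], [0.84, -1.18]] rot fix (wx,wy) -0.49 -0.41 dz -0.4
MOVE [0.2, -1.3, -0.1, -0.17, -0.01, 0.0, 0.2, -1.4, -0.1, -0.17, -0.02, 0.0, 0.2, -1.4, -0.1, -0.18, -0.02, 0.0, 0.3, -1.4, -0.1, -0.18, -0.03, 0.0, 0.4, -1.4, -0.1, -0.18, -0.03, 0.0]
```

```bash
python3 - <<'E'
s=open('trk.py').read()
s=s.replace("I=I-L*Da+.1*feed; da=Da+np.radians(.02)*feed;","I=I-L*Da+[.07,.2]*feed; da=Da+np.radians([.012,.03])*feed;")
s=s.replace("dz=np.clip(","yw=np.degrees(np.arctan2(*r.apply([1,0,0])[[1,0]])); wz=round(float(np.clip((5.6-yw)/n,-.3,.3)),2)\ndz=np.clip(").replace("rot[k].round(2),0)","rot[k].round(2),wz)")
open('trk.py','w').write(s)
E
python3 trk.py 5 1.5 nolog 4.2 | tail -1
```

```text
MOVE [0.4, -1.8, -0.1, -0.21, -0.04, 0.18, 0.3, -1.9, -0.1, -0.21, -0.04, 0.18, 0.4, -1.9, -0.1, -0.21, -0.04, 0.18, 0.5, -1.9, -0.1, -0.22, -0.05, 0.18, 0.5, -1.9, -0.1, -0.22, -0.05, 0.18]
```

Call:
servo_tool(
  increments=[0.4,-1.8,-0.1,-0.21,-0.04,0.18,0.3,-1.9,-0.1,-0.21,-0.04,0.18,0.4,-1.9,-0.1,-0.21,-0.04,0.18,0.5,-1.9,-0.1,-0.22,-0.05,0.18,0.5,-1.9,-0.1,-0.22,-0.05,0.18],
)

```text
t: 12.75
eef_pos: [528.2, -205.4, 272.6]
orientation: [-0.003, 0.999, 0.047, -0.003]
force: [4.1, 6.6, -1.9]
grip_width: 0.291
```

```bash
python3 trk.py 6 1.5 x 4.2
```

```text
t 12.75 z 272.6 tilt [-0.33  0.29] Fn 7.06 Ft 3.18 Fraw [ 4.1  6.6 -1.9] | centre fix [-2.06  1.8 ] axis r 32.36 ang 201.8 tip fix [-30.6  -8.5] z 50.6 n 6
inc [[1.18, -1.08], [0.94, -1.23], [1.0, -1.19], [1.05, -1.14], [1.11, -1.08], [1.16, -1.03]] rot fix (wx,wy) -0.29 -0.33 dz -0.1
MOVE [0.9, -1.8, -0.0, -0.18, -0.02, 0.04, 0.7, -2.0, -0.0, -0.18, -0.02, 0.04, 0.7, -2.0, -0.0, -0.18, -0.03, 0.04, 0.8, -1.9, -0.0, -0.18, -0.03, 0.04, 0.9, -1.9, -0.0, -0.18, -0.03, 0.04, 0.9, -1.8, -0.0, -0.19, -0.04, 0.04]
```

```bash
sed -i 's/Rt=31+1.0/Rt=31.8/; s/Fd\*.6\*TG/(Fd*.4+1.3)*TG/' trk.py; python3 trk.py 6 1.5 nolog 3.3 | tail -1
```

```text
MOVE [1.0, -1.6, -0.0, -0.16, -0.03, 0.04, 0.7, -1.9, -0.0, -0.16, -0.03, 0.04, 0.8, -1.9, -0.0, -0.17, -0.04, 0.04, 0.8, -1.8, -0.0, -0.17, -0.04, 0.04, 0.9, -1.8, -0.0, -0.17, -0.04, 0.04, 1.0, -1.7, -0.0, -0.17, -0.04, 0.04]
```

Call:
servo_tool(
  increments=[1.0,-1.6,0,-0.16,-0.03,0.04,0.7,-1.9,0,-0.16,-0.03,0.04,0.8,-1.9,0,-0.17,-0.04,0.04,0.8,-1.8,0,-0.17,-0.04,0.04,0.9,-1.8,0,-0.17,-0.04,0.04,1.0,-1.7,0,-0.17,-0.04,0.04],
)

```text
t: 13.35
eef_pos: [530.9, -207.6, 272.3]
orientation: [-0.006, 0.999, 0.046, -0.007]
force: [2.7, 5.3, -2.9]
grip_width: 0.291
```

```bash
python3 trk.py 6 1.5 x 3.3
```

```text
t 13.35 z 272.3 tilt [-0.79  0.69] Fn 5.68 Ft 3.12 Fraw [ 2.7  5.3 -2.9] | centre fix [-2.07  1.96] axis r 32.06 ang 204.1 tip fix [-30.3  -9.4] z 50.3 n 7
inc [[1.13, -1.08], [0.98, -1.19], [1.04, -1.14], [1.09, -1.09], [1.14, -1.03], [1.19, -0.98]] rot fix (wx,wy) -0.69 -0.79 dz 0.2
MOVE [0.7, -1.5, 0.0, -0.22, -0.1, 0.06, 0.5, -1.7, 0.0, -0.22, -0.1, 0.06, 0.6, -1.6, 0.0, -0.22, -0.1, 0.06, 0.7, -1.6, 0.0, -0.22, -0.11, 0.06, 0.7, -1.5, 0.0, -0.22, -0.11, 0.06, 0.8, -1.5, 0.0, -0.22, -0.11, 0.06]
```

```bash
sed -i 's/\[.07,.2\]/[.1,.25]/; s/\[.012,.03\]/[.01,.045]/; s/(n\*1.2)/(n*0.9)/; s/Rt=31.8/Rt=31.7/' trk.py; python3 trk.py 7 1.6 nolog 3.5 | tail -1
```

```text
MOVE [0.7, -1.7, 0.0, -0.3, -0.12, 0.05, 0.5, -1.9, 0.0, -0.3, -0.12, 0.05, 0.6, -1.9, 0.0, -0.31, -0.12, 0.05, 0.7, -1.8, 0.0, -0.31, -0.12, 0.05, 0.7, -1.8, 0.0, -0.31, -0.12, 0.05, 0.8, -1.7, 0.0, -0.31, -0.13, 0.05, 0.9, -1.7, 0.0, -0.31, -0.13, 0.05]
```

Call:
servo_tool(
  increments=[0.7,-1.7,0,-0.3,-0.12,0.05,0.6,-1.8,0,-0.3,-0.12,0.05,0.7,-1.8,0,-0.31,-0.12,0.05,0.8,-1.8,0,-0.31,-0.12,0.05,0.8,-1.7,0,-0.31,-0.12,0.05,0.9,-1.7,0,-0.31,-0.13,0.05],
)

```text
t: 13.95
eef_pos: [532.0, -208.0, 271.9]
orientation: [-0.004, 0.999, 0.045, -0.008]
force: [3.0, 6.5, -1.6]
grip_width: 0.293
```

```bash
python3 trk.py 7 1.6 x 3.5
```

```text
t 13.95 z 271.9 tilt [-0.89  0.47] Fn 6.46 Ft 3.43 Fraw [ 3.   6.5 -1.6] | centre fix [-2.08  2.14] axis r 32.17 ang 207.0 tip fix [-29.7 -10.6] z 49.9 n 8
inc [[1.41, -0.97], [1.11, -1.2], [1.17, -1.14], [1.23, -1.08], [1.28, -1.02], [1.33, -0.95], [1.38, -0.88]] rot fix (wx,wy) -0.47 -0.89 dz 0.6
MOVE [0.8, -1.7, 0.1, -0.27, -0.13, 0.06, 0.5, -2.0, 0.1, -0.27, -0.13, 0.06, 0.6, -2.0, 0.1, -0.27, -0.14, 0.06, 0.7, -1.9, 0.1, -0.27, -0.14, 0.06, 0.8, -1.8, 0.1, -0.27, -0.14, 0.06, 0.8, -1.8, 0.1, -0.27, -0.14, 0.06, 0.9, -1.7, 0.1, -0.27, -0.15, 0.06]
```

The yielding isn't simply proportional to force. I'll switch to a disturbance-observer step: the next command is the desired motion plus the loss measured over the last call.

```bash
python3 - <<'E'
s=open('trk.py').read(); s=s[:s.index("T=th+sp")]
s+='''Fd=float(sys.argv[3]) if len(sys.argv)>3 else 4.5
fn=F@inward; rv=r.as_rotvec; pl=json.load(open('plan.json')) if os.path.exists('plan.json') else None
if pl:
    m=pl['n']; r0=R.from_quat(pl['q']); act=np.r_[p-pl['p'],np.degrees((r*r0.inv()).as_rotvec())]/m
    loss=np.array(pl['cmd'])-act; dth=th-pl['th']; G=np.array([[np.cos(dth),-np.sin(dth)],[np.sin(dth),np.cos(dth)]])
    loss[:2]=G@loss[:2]; loss[3:5]=G@loss[3:5]; loss*=1.0
    print('moved/row',act.round(2),'loss',loss.round(2))
else: loss=np.array([.57,-1.68,.07,-.27,-.14,.07])
cl=lambda v,l:np.clip(v,-l,l); yw=np.degrees(np.arctan2(*r.apply([1,0,0])[[1,0]]))
Da=-a[:2]/(max(n,6)*1.2); dv=cl((Fd-fn)/5/max(n,5),.15); MV=[]
for k in range(n):
    t=th+sp/31*(k+.5); t_=np.array([-np.sin(t),np.cos(t)]); o_=np.array([np.cos(t),np.sin(t)])
    A=t-th; G=np.array([[np.cos(A),-np.sin(A)],[np.sin(A),np.cos(A)]])
    tr=sp*t_+dv*o_-L*Da+G@loss[:2]; rt=np.degrees([Da[1],-Da[0]])+G@loss[3:5]
    MV.append([*tr.round(1),round(cl((272.5-p[2])/n,.2)+cl(loss[2],.3),1),*rt.round(2),round(cl((5.6-yw)/n,.15)+cl(loss[5],.3),2)])
MV=np.array(MV); json.dump(dict(n=n,p=p.tolist(),q=[x,y,z,w],th=th,cmd=MV.mean(0).tolist()),open('plan.json','w'))
print('MOVE',[float(v) for v in MV.ravel()])
'''
s=s.replace("print('t %.2f'","print('|F| %.1f'%f,'t %.2f'")
open('trk.py','w').write(s)
E
python3 trk.py 5 1.4 4.5 nolog
```

```text
|F| 7.3 t 13.95 z 271.9 tilt [-0.89  0.47] Fn 6.46 Ft 3.43 Fraw [ 3.   6.5 -1.6] | centre fix [-2.08  2.14] axis r 32.17 ang 207.0 tip fix [-29.7 -10.6] z 49.9 n 8
MOVE [1.1, -2.5, 0.2, -0.33, -0.27, 0.16, 1.2, -2.4, 0.2, -0.33, -0.28, 0.16, 1.3, -2.3, 0.2, -0.32, -0.29, 0.16, 1.5, -2.2, 0.2, -0.31, -0.3, 0.16, 1.6, -2.1, 0.2, -0.3, -0.31, 0.16]
```

Call:
servo_tool(
  increments=[1.1,-2.5,0.2,-0.33,-0.27,0.16,1.2,-2.4,0.2,-0.33,-0.28,0.16,1.3,-2.3,0.2,-0.32,-0.29,0.16,1.5,-2.2,0.2,-0.31,-0.3,0.16,1.6,-2.1,0.2,-0.3,-0.31,0.16],
)

```text
t: 14.45
eef_pos: [534.6, -211.0, 271.2]
orientation: [-0.002, 0.999, 0.05, -0.004]
force: [1.7, 4.7, -2.5]
grip_width: 0.291
```

```bash
python3 trk.py 5 1.4 4.5
```

```text
|F| 5.4 t 14.45 z 271.2 tilt [-0.44  0.25] Fn 4.92 Ft 2.11 Fraw [ 1.7  4.7 -2.5] | centre fix [-2.12  2.38] axis r 31.84 ang 217.5 tip fix [-26.7 -15.6] z 49.2 n 9
moved/row [ 0.51 -0.6  -0.13 -0.04 -0.09  0.12] loss [ 1.13 -1.52  0.33 -0.24 -0.25  0.04]
MOVE [2.0, -2.3, 0.5, -0.26, -0.31, 0.01, 2.1, -2.1, 0.5, -0.25, -0.32, 0.01, 2.2, -2.0, 0.5, -0.24, -0.33, 0.01, 2.3, -1.9, 0.5, -0.23, -0.34, 0.01, 2.4, -1.8, 0.5, -0.22, -0.35, 0.01]
```

Works: Fn 4.9 N, moving steadily. Going on.

Call:
servo_tool(
  increments=[2.0,-2.3,0.5,-0.26,-0.31,0.01,2.1,-2.1,0.5,-0.25,-0.32,0.01,2.2,-2.0,0.5,-0.24,-0.33,0.01,2.3,-1.9,0.5,-0.23,-0.34,0.01,2.4,-1.8,0.5,-0.22,-0.35,0.01],
)

```text
t: 14.95
eef_pos: [539.9, -214.7, 271.0]
orientation: [-0.002, 0.999, 0.051, -0.001]
force: [0.0, 4.5, -3.0]
grip_width: 0.291
```

```bash
python3 trk.py 5 1.4 4.5
```

```text
|F| 4.4 t 14.95 z 271.0 tilt [-0.12  0.17] Fn 4.21 Ft 1.44 Fraw [ 0.   4.5 -3. ] | centre fix [-2.17  2.63] axis r 31.67 ang 231.6 tip fix [-21.4 -20.9] z 49.0 n 10
moved/row [ 1.06 -0.74 -0.04 -0.02 -0.06  0.01] loss [ 1.42 -0.96  0.54 -0.15 -0.31  0.  ]
MOVE [2.6, -1.5, 0.5, -0.17, -0.33, -0.04, 2.7, -1.3, 0.5, -0.15, -0.34, -0.04, 2.8, -1.2, 0.5, -0.14, -0.34, -0.04, 2.8, -1.1, 0.5, -0.12, -0.35, -0.04, 2.9, -0.9, 0.5, -0.11, -0.35, -0.04]
```

Call:
servo_tool(
  increments=[2.6,-1.5,0.5,-0.17,-0.33,-0.04,2.7,-1.3,0.5,-0.15,-0.34,-0.04,2.8,-1.2,0.5,-0.14,-0.34,-0.04,2.8,-1.1,0.5,-0.12,-0.35,-0.04,2.9,-0.9,0.5,-0.11,-0.35,-0.04],
)

```text
t: 15.45
eef_pos: [550.3, -218.4, 271.3]
orientation: [-0.0, 0.999, 0.049, 0.006]
force: [-1.1, 4.4, -2.9]
grip_width: 0.291
```

```bash
python3 trk.py 6 1.4 4.8
```

```text
|F| 5.7 t 15.45 z 271.3 tilt [0.69 0.08] Fn 5.15 Ft 2.43 Fraw [-1.1  4.4 -2.9] | centre fix [-2.14  2.51] axis r 32.13 ang 256.8 tip fix [ -9.7 -27.1] z 49.3 n 11
moved/row [ 2.09 -0.73  0.06 -0.02 -0.16 -0.04] loss [ 0.81 -0.14  0.44 -0.03 -0.22 -0.  ]
MOVE [2.6, -0.1, 0.5, -0.04, -0.12, 0.0, 2.6, 0.0, 0.5, -0.03, -0.12, 0.0, 2.6, 0.1, 0.5, -0.02, -0.12, 0.0, 2.6, 0.2, 0.5, -0.01, -0.12, 0.0, 2.5, 0.3, 0.5, 0.0, -0.12, 0.0, 2.5, 0.4, 0.5, 0.01, -0.12, 0.0]
```

Call:
servo_tool(
  increments=[2.3,-0.2,0.4,-0.04,-0.12,0,2.3,-0.1,0.4,-0.03,-0.12,0,2.3,0.0,0.4,-0.02,-0.12,0,2.3,0.1,0.4,-0.01,-0.12,0,2.3,0.2,0.4,0,-0.12,0],
)

```text
t: 15.95
eef_pos: [559.5, -217.8, 271.7]
orientation: [-0.002, 0.999, 0.049, 0.005]
force: [-3.3, 3.7, -3.2]
grip_width: 0.29
```

```bash
python3 - <<'E'
import json; d=json.load(open('plan.json')); d['n']=5; d['cmd']=[2.3,0,.4,-.02,-.12,0]; json.dump(d,open('plan.json','w'))
E
python3 trk.py 6 1.4 4.8
```

```text
|F| 4.8 t 15.95 z 271.7 tilt [0.61 0.22] Fn 4.49 Ft 1.84 Fraw [-3.3  3.7 -3.2] | centre fix [-2.12  2.46] axis r 31.98 ang 272.8 tip fix [ -1.  -28.2] z 49.7 n 12
moved/row [1.84 0.1  0.07 0.03 0.02 0.01] loss [ 0.47  0.03  0.33 -0.01 -0.14 -0.01]
MOVE [2.1, 0.5, 0.4, -0.04, -0.06, -0.03, 2.1, 0.6, 0.4, -0.03, -0.06, -0.03, 2.1, 0.7, 0.4, -0.02, -0.06, -0.03, 2.1, 0.8, 0.4, -0.02, -0.06, -0.03, 2.0, 0.8, 0.4, -0.01, -0.06, -0.03, 2.0, 0.9, 0.4, -0.0, -0.06, -0.03]
```

Call:
servo_tool(
  increments=[2.1,0.5,0.4,-0.04,-0.06,-0.03,2.1,0.6,0.4,-0.03,-0.06,-0.03,2.1,0.7,0.4,-0.02,-0.06,-0.03,2.1,0.8,0.4,-0.02,-0.06,-0.03,2.0,0.8,0.4,-0.01,-0.06,-0.03,2.0,0.9,0.4,0,-0.06,-0.03],
)

```text
t: 16.55
eef_pos: [571.0, -213.2, 273.2]
orientation: [-0.001, 0.999, 0.048, 0.005]
force: [-4.6, 2.0, -2.9]
grip_width: 0.288
```

```bash
python3 trk.py 6 1.4 4.8
```

```text
|F| 5.6 t 16.55 z 273.2 tilt [0.55 0.17] Fn 5.20 Ft 2.16 Fraw [-4.6  2.  -2.9] | centre fix [-2.04  2.27] axis r 32.49 ang 294.4 tip fix [ 10.3 -26.2] z 51.2 n 13
moved/row [ 1.92  0.78  0.25 -0.01  0.01 -0.02] loss [ 0.16 -0.    0.15  0.02 -0.07 -0.01]
MOVE [1.5, 0.9, 0.0, -0.01, 0.01, -0.0, 1.5, 1.0, 0.0, -0.0, 0.01, -0.0, 1.5, 1.1, 0.0, -0.0, 0.01, -0.0, 1.4, 1.1, 0.0, 0.0, 0.01, -0.0, 1.4, 1.2, 0.0, 0.01, 0.01, -0.0, 1.3, 1.2, 0.0, 0.01, 0.01, -0.0]
```

Call:
servo_tool(
  increments=[1.5,0.9,0,-0.01,0.01,0,1.5,1.0,0,0,0.01,0,1.5,1.1,0,0,0.01,0,1.4,1.1,0,0,0.01,0,1.4,1.2,0,0.01,0.01,0,1.3,1.2,0,0.01,0.01,0],
)

```text
t: 17.15
eef_pos: [578.4, -207.6, 273.1]
orientation: [0.0, 0.999, 0.05, 0.0]
force: [-5.0, 1.7, -1.8]
grip_width: 0.292
```

```bash
python3 trk.py 6 1.4 4.8
```

```text
|F| 4.9 t 17.15 z 273.1 tilt [ 0.03 -0.01] Fn 4.64 Ft 1.67 Fraw [-5.   1.7 -1.8] | centre fix [-1.97  2.15] axis r 32.41 ang 307.5 tip fix [ 16.6 -22.8] z 51.1 n 14
moved/row [ 1.23  0.93 -0.02 -0.03  0.09  0.03] loss [ 0.16  0.2   0.02  0.05 -0.07 -0.03]
MOVE [1.1, 1.3, -0.1, 0.05, -0.06, -0.05, 1.0, 1.3, -0.1, 0.05, -0.06, -0.05, 1.0, 1.4, -0.1, 0.06, -0.06, -0.05, 0.9, 1.4, -0.1, 0.06, -0.05, -0.05, 0.8, 1.4, -0.1, 0.06, -0.05, -0.05, 0.8, 1.5, -0.1, 0.06, -0.05, -0.05]
```

Call:
servo_tool(
  increments=[1.1,1.3,-0.1,0.05,-0.06,-0.05,1.0,1.3,-0.1,0.05,-0.06,-0.05,1.0,1.4,-0.1,0.06,-0.06,-0.05,0.9,1.4,-0.1,0.06,-0.05,-0.05,0.8,1.4,-0.1,0.06,-0.05,-0.05,0.8,1.5,-0.1,0.06,-0.05,-0.05],
)

```text
t: 17.75
eef_pos: [582.6, -202.0, 272.8]
orientation: [0.001, 0.999, 0.049, -0.0]
force: [-5.2, 0.8, -2.0]
grip_width: 0.298
```

```bash
python3 trk.py 6 1.4 4.8
```

```text
|F| 5.4 t 17.75 z 272.8 tilt [-0.05 -0.1 ] Fn 4.94 Ft 2.10 Fraw [-5.2  0.8 -2. ] | centre fix [-1.92  2.07] axis r 32.43 ang 319.2 tip fix [ 21.1 -18.7] z 50.8 n 15
moved/row [ 0.7   0.94 -0.05 -0.02  0.01 -0.01] loss [ 0.14  0.48 -0.05  0.08 -0.05 -0.04]
MOVE [0.8, 1.7, -0.1, 0.1, -0.06, -0.04, 0.7, 1.7, -0.1, 0.1, -0.05, -0.04, 0.6, 1.7, -0.1, 0.1, -0.05, -0.04, 0.5, 1.8, -0.1, 0.11, -0.05, -0.04, 0.4, 1.8, -0.1, 0.11, -0.04, -0.04, 0.4, 1.8, -0.1, 0.11, -0.04, -0.04]
```

Call:
servo_tool(
  increments=[0.8,1.7,-0.1,0.1,-0.06,-0.04,0.7,1.7,-0.1,0.1,-0.05,-0.04,0.6,1.7,-0.1,0.1,-0.05,-0.04,0.5,1.8,-0.1,0.11,-0.05,-0.04,0.4,1.8,-0.1,0.11,-0.04,-0.04,0.4,1.8,-0.1,0.11,-0.04,-0.04],
)

```text
t: 18.35
eef_pos: [585.4, -195.4, 272.8]
orientation: [0.001, 0.999, 0.049, 0.001]
force: [-5.6, 0.0, -3.6]
grip_width: 0.296
```

```bash
python3 trk.py 7 1.4 4.6
```

```text
|F| 5.7 t 18.35 z 272.8 tilt [ 0.07 -0.09] Fn 5.20 Ft 2.38 Fraw [-5.6  0.  -3.6] | centre fix [-1.85  1.99] axis r 32.68 ang 332.1 tip fix [ 25.4 -13.2] z 50.8 n 16
moved/row [ 0.46  1.1   0.    0.   -0.02 -0.  ] loss [-0.04  0.66 -0.1   0.11 -0.   -0.04]
MOVE [0.3, 2.0, -0.1, 0.12, 0.01, -0.04, 0.2, 2.0, -0.1, 0.12, 0.01, -0.04, 0.1, 2.0, -0.1, 0.12, 0.02, -0.04, 0.0, 2.0, -0.1, 0.12, 0.02, -0.04, -0.0, 2.0, -0.1, 0.12, 0.03, -0.04, -0.1, 2.0, -0.1, 0.12, 0.03, -0.04, -0.2, 2.0, -0.1, 0.12, 0.03, -0.04]
```

Call:
servo_tool(
  increments=[0.3,2.0,-0.1,0.12,0.01,-0.04,0.2,2.0,-0.1,0.12,0.01,-0.04,0.1,2.0,-0.1,0.12,0.02,-0.04,0.0,2.0,-0.1,0.12,0.02,-0.04,0.0,2.0,-0.1,0.12,0.03,-0.04,-0.1,2.0,-0.1,0.12,0.03,-0.04,-0.2,2.0,-0.1,0.12,0.03,-0.04],
)

```text
t: 19.05
eef_pos: [586.7, -185.3, 273.4]
orientation: [-0.0, 0.999, 0.048, 0.001]
force: [-4.1, -1.6, -2.3]
grip_width: 0.291
```

```bash
sed -i 's#\[(np.hypot##; s#np.hypot(D\[:,0\]-q\[0\],D\[:,1\]-q\[1\])-31)/.2#(np.hypot(D[:,0]-q[0],D[:,1]-q[1])-31.4)/.2#' trk.py; grep -n least_sq trk.py; python3 trk.py 7 1.4 4.6
```

```text
3:from scipy.optimize import least_squares
12:fit=least_squares(lambda q:np.r_(D[:,0]-q[0],D[:,1]-q[1])-31)/.2,(q-prior)/2.5],prior).x  File "trk.py", line 12
    fit=least_squares(lambda q:np.r_(D[:,0]-q[0],D[:,1]-q[1])-31)/.2,(q-prior)/2.5],prior).x
                                                                                  ^
SyntaxError: unmatched ']'
```

My sed edit broke the fit line. Fixing it.

```bash
sed -i '12s#.*#fit=least_squares(lambda q:np.r_[(np.hypot(D[:,0]-q[0],D[:,1]-q[1])-31.4)/.2,(q-prior)/4],prior).x#' trk.py; python3 trk.py 7 1.4 4.6
```

```text
|F| 4.9 t 19.05 z 273.4 tilt [0.16 0.06] Fn 4.55 Ft 1.86 Fraw [-4.1 -1.6 -2.3] | centre fix [-1.58  2.48] axis r 32.88 ang 350.2 tip fix [29.5 -3.4] z 51.4 n 17
moved/row [ 0.19  1.45  0.09  0.02 -0.01 -0.02] loss [-0.32  0.48 -0.19  0.08  0.06 -0.02]
MOVE [-0.3, 1.9, -0.3, 0.07, 0.08, -0.0, -0.4, 1.9, -0.3, 0.07, 0.09, -0.0, -0.5, 1.9, -0.3, 0.07, 0.09, -0.0, -0.6, 1.8, -0.3, 0.06, 0.1, -0.0, -0.7, 1.8, -0.3, 0.06, 0.1, -0.0, -0.7, 1.8, -0.3, 0.06, 0.1, -0.0, -0.8, 1.7, -0.3, 0.05, 0.1, -0.0]
```

Call:
servo_tool(
  increments=[-0.2,1.9,-0.2,0.07,0.08,0,-0.3,1.9,-0.2,0.07,0.08,0,-0.4,1.9,-0.2,0.07,0.08,0,-0.5,1.8,-0.2,0.06,0.08,0,-0.6,1.8,-0.2,0.06,0.08,0,-0.6,1.8,-0.2,0.06,0.08,0],
)

```text
t: 19.65
eef_pos: [586.0, -176.5, 273.7]
orientation: [0.001, 0.999, 0.049, 0.001]
force: [-4.4, -2.9, -2.9]
grip_width: 0.292
```

```bash
python3 - <<'E'
import json; d=json.load(open('plan.json')); d['n']=6; d['cmd']=[-.43,1.85,-.2,.065,.08,0]; json.dump(d,open('plan.json','w'))
E
python3 trk.py 6 1.4 4.8
```

```text
|F| 5.1 t 19.65 z 273.7 tilt [ 0.11 -0.1 ] Fn 4.80 Ft 1.81 Fraw [-4.4 -2.9 -2.9] | centre fix [-1.52  2.48] axis r 33.07 ang 4.5 tip fix [30.1  4.4] z 51.7 n 18
moved/row [-0.13  1.46  0.05 -0.03  0.01  0.02] loss [-0.39  0.3  -0.25  0.07  0.09 -0.02]
MOVE [-0.8, 1.6, -0.5, 0.08, 0.11, -0.02, -0.8, 1.5, -0.5, 0.08, 0.11, -0.02, -0.9, 1.5, -0.5, 0.07, 0.11, -0.02, -1.0, 1.5, -0.5, 0.07, 0.12, -0.02, -1.0, 1.4, -0.5, 0.06, 0.12, -0.02, -1.1, 1.4, -0.5, 0.06, 0.12, -0.02]
```

Call:
servo_tool(
  increments=[-0.7,1.6,-0.4,0.08,0.11,-0.02,-0.8,1.5,-0.4,0.08,0.11,-0.02,-0.8,1.5,-0.4,0.07,0.11,-0.02,-0.9,1.5,-0.4,0.07,0.12,-0.02,-1.0,1.4,-0.4,0.06,0.12,-0.02,-1.0,1.4,-0.4,0.06,0.12,-0.02],
)

```text
t: 20.25
eef_pos: [583.4, -169.7, 273.3]
orientation: [0.002, 0.999, 0.048, 0.0]
force: [-2.6, -3.9, -2.6]
grip_width: 0.293
```

```bash
python3 - <<'E'
import json; d=json.load(open('plan.json')); d['n']=6; d['cmd']=[-.87,1.48,-.4,.07,.115,-.02]; json.dump(d,open('plan.json','w'))
E
python3 trk.py 6 1.4 4.8
```

```text
|F| 4.7 t 20.25 z 273.3 tilt [ 0.06 -0.18] Fn 4.24 Ft 1.98 Fraw [-2.6 -3.9 -2.6] | centre fix [-1.47  2.5 ] axis r 32.91 ang 16.7 tip fix [29. 11.] z 51.3 n 19
moved/row [-0.42  1.13 -0.06 -0.01  0.01 -0.01] loss [-0.51  0.25 -0.34  0.06  0.12 -0.01]
MOVE [-1.2, 1.4, -0.4, 0.08, 0.13, 0.01, -1.2, 1.3, -0.4, 0.08, 0.13, 0.01, -1.3, 1.3, -0.4, 0.07, 0.14, 0.01, -1.3, 1.2, -0.4, 0.06, 0.14, 0.01, -1.4, 1.1, -0.4, 0.06, 0.14, 0.01, -1.5, 1.1, -0.4, 0.05, 0.14, 0.01]
```

Call:
servo_tool(
  increments=[-1.1,1.4,-0.4,0.08,0.13,0.01,-1.2,1.4,-0.4,0.08,0.13,0.01,-1.3,1.4,-0.4,0.07,0.14,0.01,-1.3,1.3,-0.4,0.06,0.14,0.01,-1.4,1.2,-0.4,0.06,0.14,0.01,-1.5,1.2,-0.4,0.05,0.14,0.01],
)

```text
t: 20.85
eef_pos: [577.3, -161.6, 272.0]
orientation: [-0.001, 0.999, 0.048, -0.003]
force: [-0.3, -2.4, -2.3]
grip_width: 0.293
```

```bash
python3 - <<'E'
import json; d=json.load(open('plan.json')); d['n']=6; d['cmd']=[-1.3,1.32,-.4,.067,.137,.01]; json.dump(d,open('plan.json','w'))
E
python3 trk.py 6 1.4 4.8
```

```text
|F| 2.8 t 20.85 z 272.0 tilt [-0.32  0.11] Fn 2.66 Ft 1.00 Fraw [-0.3 -2.4 -2.3] | centre fix [-1.43  2.57] axis r 32.64 ang 37.5 tip fix [24.  21.7] z 50.0 n 20
moved/row [-1.02  1.35 -0.22  0.05  0.06  0.  ] loss [-0.25 -0.13 -0.18 -0.01  0.08  0.01]
MOVE [-1.4, 0.9, -0.1, -0.02, 0.03, 0.02, -1.5, 0.8, -0.1, -0.03, 0.03, 0.02, -1.5, 0.8, -0.1, -0.03, 0.03, 0.02, -1.5, 0.7, -0.1, -0.04, 0.03, 0.02, -1.6, 0.6, -0.1, -0.04, 0.03, 0.02, -1.6, 0.6, -0.1, -0.04, 0.03, 0.02]
```

Call:
servo_tool(
  increments=[-1.3,1.2,0,0,0.03,0.02,-1.4,1.1,0,0,0.03,0.02,-1.4,1.0,0,0,0.03,0.02,-1.5,0.8,0,0,0.03,0.02],
)

```text
t: 21.25
eef_pos: [572.3, -157.7, 272.4]
orientation: [0.0, 0.999, 0.049, -0.002]
force: [-0.7, -2.7, -3.4]
grip_width: 0.29
```

```bash
python3 - <<'E'
import json; d=json.load(open('plan.json')); d['n']=4; d['cmd']=[-1.4,1.02,0,0,.03,.02]; json.dump(d,open('plan.json','w'))
E
python3 trk.py 6 1.4 4.8
```

```text
|F| 3.6 t 21.25 z 272.4 tilt [-0.21 -0.02] Fn 3.18 Ft 1.64 Fraw [-0.7 -2.7 -3.4] | centre fix [-1.4   2.63] axis r 32.69 ang 47.5 tip fix [20.4 25.7] z 50.4 n 21
moved/row [-1.24  0.98  0.09 -0.03 -0.03  0.02] loss [-0.16  0.01 -0.09  0.02  0.06 -0.  ]
MOVE [-1.5, 0.7, -0.1, 0.02, 0.03, -0.0, -1.5, 0.7, -0.1, 0.02, 0.03, -0.0, -1.5, 0.6, -0.1, 0.02, 0.04, -0.0, -1.5, 0.6, -0.1, 0.01, 0.04, -0.0, -1.6, 0.5, -0.1, 0.01, 0.04, -0.0, -1.6, 0.4, -0.1, 0.01, 0.04, -0.0]
```

Call:
servo_tool(
  increments=[-1.4,1.0,0,0.03,0.03,0,-1.4,0.9,0,0.03,0.03,0,-1.5,0.8,0,0.03,0.04,0,-1.5,0.8,0,0.03,0.04,0,-1.6,0.7,0,0.03,0.04,0,-1.6,0.6,0,0.03,0.04,0],
)

```text
t: 21.85
eef_pos: [564.1, -153.7, 273.2]
orientation: [0.0, 0.999, 0.049, -0.001]
force: [0.5, -4.7, -3.5]
grip_width: 0.29
```

```bash
python3 - <<'E'
import json; d=json.load(open('plan.json')); d['n']=6; d['cmd']=[-1.5,.8,0,.03,.037,0]; json.dump(d,open('plan.json','w'))
E
python3 trk.py 7 1.4 4.8
```

```text
|F| 4.8 t 21.85 z 273.2 tilt [-0.08 -0.03] Fn 4.41 Ft 1.91 Fraw [ 0.5 -4.7 -3.5] | centre fix [-1.39  2.74] axis r 33.12 ang 62.5 tip fix [13.8 30.7] z 51.2 n 22
moved/row [-1.36  0.67  0.14 -0.   -0.02 -0.  ] loss [-0.16  0.09 -0.14  0.02  0.06  0.  ]
MOVE [-1.6, 0.4, -0.2, 0.02, 0.06, 0.0, -1.6, 0.4, -0.2, 0.02, 0.06, 0.0, -1.6, 0.3, -0.2, 0.01, 0.06, 0.0, -1.6, 0.2, -0.2, 0.01, 0.06, 0.0, -1.6, 0.2, -0.2, 0.01, 0.06, 0.0, -1.6, 0.1, -0.2, 0.0, 0.06, 0.0, -1.6, 0.0, -0.2, 0.0, 0.06, 0.0]
```

Call:
servo_tool(
  increments=[-1.6,0.5,-0.1,0.02,0.06,0,-1.6,0.5,-0.1,0.02,0.06,0,-1.6,0.4,-0.1,0.02,0.06,0,-1.6,0.3,-0.1,0.02,0.06,0,-1.7,0.3,-0.1,0.02,0.06,0,-1.7,0.2,-0.1,0.02,0.06,0],
)

```text
t: 22.45
eef_pos: [555.9, -152.0, 273.8]
orientation: [0.001, 0.999, 0.048, 0.001]
force: [1.4, -4.6, -3.1]
grip_width: 0.293
```

```bash
python3 - <<'E'
import json; d=json.load(open('plan.json')); d['n']=6; d['cmd']=[-1.63,.37,-.1,.02,.06,0]; json.dump(d,open('plan.json','w'))
E
python3 trk.py 7 1.4 4.8
```

```text
|F| 4.9 t 22.45 z 273.8 tilt [ 0.09 -0.09] Fn 4.48 Ft 2.02 Fraw [ 1.4 -4.6 -3.1] | centre fix [-1.4   2.85] axis r 33.15 ang 75.8 tip fix [ 7.  33.5] z 51.8 n 23
moved/row [-1.37  0.27  0.1  -0.01 -0.03 -0.01] loss [-0.28  0.04 -0.2   0.01  0.09  0.01]
MOVE [-1.6, 0.0, -0.4, 0.02, 0.1, 0.02, -1.6, -0.0, -0.4, 0.01, 0.1, 0.02, -1.6, -0.1, -0.4, 0.01, 0.1, 0.02, -1.6, -0.2, -0.4, 0.0, 0.1, 0.02, -1.6, -0.3, -0.4, 0.0, 0.1, 0.02, -1.6, -0.3, -0.4, -0.0, 0.1, 0.02, -1.6, -0.4, -0.4, -0.01, 0.1, 0.02]
```

Call:
servo_tool(
  increments=[-1.6,0.1,-0.3,0.02,0.1,0.02,-1.6,0.1,-0.3,0.02,0.1,0.02,-1.6,0.0,-0.3,0.01,0.1,0.02,-1.6,-0.1,-0.3,0.01,0.1,0.02,-1.6,-0.2,-0.3,0.01,0.1,0.02,-1.6,-0.2,-0.3,0,0.1,0.02],
)

```text
t: 23.05
eef_pos: [548.0, -152.6, 273.3]
orientation: [0.001, 0.999, 0.049, -0.0]
force: [2.2, -3.5, -2.8]
grip_width: 0.294
```

```bash
python3 - <<'E'
import json; d=json.load(open('plan.json')); d['n']=6; d['cmd']=[-1.6,-.05,-.3,.012,.1,.02]; json.dump(d,open('plan.json','w'))
E
python3 trk.py 7 1.4 4.8
```

```text
|F| 4.9 t 23.05 z 273.3 tilt [-0.01 -0.13] Fn 4.35 Ft 2.19 Fraw [ 2.2 -3.5 -2.8] | centre fix [-1.41  2.93] axis r 32.96 ang 90.2 tip fix [-0.9 34.6] z 51.3 n 24
moved/row [-1.32 -0.1  -0.09 -0.01  0.02  0.01] loss [-0.28 -0.02 -0.21 -0.    0.09  0.01]
MOVE [-1.7, -0.4, -0.3, 0.01, 0.08, 0.01, -1.6, -0.5, -0.3, 0.01, 0.08, 0.01, -1.6, -0.5, -0.3, 0.0, 0.08, 0.01, -1.6, -0.6, -0.3, -0.0, 0.08, 0.01, -1.6, -0.7, -0.3, -0.0, 0.08, 0.01, -1.5, -0.7, -0.3, -0.01, 0.08, 0.01, -1.5, -0.8, -0.3, -0.01, 0.08, 0.01]
```

Call:
servo_tool(
  increments=[-1.7,-0.3,-0.3,0.01,0.08,0.01,-1.7,-0.4,-0.3,0.01,0.08,0.01,-1.7,-0.4,-0.3,0.01,0.08,0.01,-1.7,-0.5,-0.3,0,0.08,0.01,-1.6,-0.6,-0.3,0,0.08,0.01,-1.6,-0.7,-0.3,0,0.08,0.01],
)

```text
t: 23.65
eef_pos: [539.4, -155.7, 272.5]
orientation: [0.001, 0.999, 0.049, -0.0]
force: [3.5, -3.2, -2.5]
grip_width: 0.291
```

```bash
python3 - <<'E'
import json; d=json.load(open('plan.json')); d['n']=6; d['cmd']=[-1.67,-.48,-.3,.005,.08,.01]; json.dump(d,open('plan.json','w'))
E
python3 trk.py 7 1.4 4.8
```

```text
|F| 5.0 t 23.65 z 272.5 tilt [-0.01 -0.15] Fn 4.46 Ft 2.26 Fraw [ 3.5 -3.2 -2.5] | centre fix [-1.43  2.99] axis r 32.79 ang 106.2 tip fix [-9.6 33.4] z 50.5 n 25
moved/row [-1.43 -0.52 -0.14 -0.    0.   -0.01] loss [-0.24 -0.03 -0.16 -0.01  0.08  0.02]
MOVE [-1.5, -0.8, -0.2, 0.0, 0.08, 0.02, -1.4, -0.8, -0.2, -0.0, 0.08, 0.02, -1.4, -0.9, -0.2, -0.0, 0.07, 0.02, -1.4, -1.0, -0.2, -0.01, 0.07, 0.02, -1.3, -1.0, -0.2, -0.01, 0.07, 0.02, -1.3, -1.1, -0.2, -0.01, 0.07, 0.02, -1.2, -1.1, -0.2, -0.02, 0.07, 0.02]
```

Call:
servo_tool(
  increments=[-1.5,-0.7,-0.2,0,0.08,0.02,-1.5,-0.8,-0.2,0,0.08,0.02,-1.5,-0.8,-0.2,0,0.08,0.02,-1.4,-0.9,-0.2,-0.01,0.08,0.02,-1.4,-1.0,-0.2,-0.01,0.08,0.02,-1.4,-1.1,-0.2,-0.01,0.08,0.02],
)

```text
t: 24.25
eef_pos: [532.6, -160.4, 272.1]
orientation: [0.001, 0.999, 0.048, 0.001]
force: [4.1, -2.4, -1.7]
grip_width: 0.297
```

```bash
python3 - <<'E'
import json; d=json.load(open('plan.json')); d['n']=6; d['cmd']=[-1.45,-.88,-.2,-.005,.08,.02]; json.dump(d,open('plan.json','w'))
E
python3 trk.py 7 1.4 4.8
```

```text
|F| 5.5 t 24.25 z 272.1 tilt [ 0.07 -0.1 ] Fn 5.04 Ft 2.26 Fraw [ 4.1 -2.4 -1.7] | centre fix [-1.45  3.02] axis r 32.69 ang 120.0 tip fix [-16.5  30.4] z 50.1 n 26
moved/row [-1.13 -0.78 -0.06  0.01 -0.01 -0.01] loss [-0.29 -0.17 -0.14 -0.04  0.09  0.03]
MOVE [-1.3, -1.2, -0.1, -0.03, 0.1, 0.05, -1.2, -1.2, -0.1, -0.03, 0.09, 0.05, -1.2, -1.3, -0.1, -0.03, 0.09, 0.05, -1.1, -1.3, -0.1, -0.04, 0.09, 0.05, -1.1, -1.4, -0.1, -0.04, 0.09, 0.05, -1.0, -1.4, -0.1, -0.04, 0.08, 0.05, -0.9, -1.5, -0.1, -0.05, 0.08, 0.05]
```

Call:
servo_tool(
  increments=[-1.3,-1.2,-0.1,-0.03,0.1,0.05,-1.2,-1.2,-0.1,-0.03,0.09,0.05,-1.2,-1.3,-0.1,-0.03,0.09,0.05,-1.1,-1.3,-0.1,-0.04,0.09,0.05,-1.1,-1.4,-0.1,-0.04,0.09,0.05,-1.0,-1.4,-0.1,-0.04,0.08,0.05,-0.9,-1.5,-0.1,-0.05,0.08,0.05],
)

```text
t: 24.95
eef_pos: [527.3, -167.1, 271.9]
orientation: [-0.0, 0.999, 0.048, 0.001]
force: [4.8, -1.7, -2.9]
grip_width: 0.29
```

```bash
python3 trk.py 7 1.4 4.8
```

```text
|F| 5.2 t 24.95 z 271.9 tilt [0.1  0.05] Fn 4.69 Ft 2.28 Fraw [ 4.8 -1.7 -2.9] | centre fix [-1.46  3.03] axis r 32.57 ang 134.3 tip fix [-22.7  25.9] z 49.9 n 27
moved/row [-0.77 -0.95 -0.02  0.02 -0.   -0.  ] loss [-0.24 -0.45 -0.08 -0.08  0.07  0.05]
MOVE [-1.0, -1.6, 0.0, -0.09, 0.08, 0.07, -0.9, -1.6, 0.0, -0.09, 0.08, 0.07, -0.8, -1.7, 0.0, -0.09, 0.08, 0.07, -0.7, -1.7, 0.0, -0.1, 0.07, 0.07, -0.6, -1.8, 0.0, -0.1, 0.07, 0.07, -0.6, -1.8, 0.0, -0.1, 0.06, 0.07, -0.5, -1.8, 0.0, -0.1, 0.06, 0.07]
```

Call:
servo_tool(
  increments=[-1.0,-1.6,0,-0.09,0.08,0.07,-0.9,-1.6,0,-0.09,0.08,0.07,-0.8,-1.7,0,-0.09,0.08,0.07,-0.7,-1.7,0,-0.1,0.07,0.07,-0.6,-1.8,0,-0.1,0.07,0.07,-0.6,-1.8,0,-0.1,0.06,0.07,-0.5,-1.8,0,-0.1,0.06,0.07],
)

```text
t: 25.65
eef_pos: [523.8, -174.4, 271.8]
orientation: [-0.001, 0.999, 0.048, 0.0]
force: [6.2, 0.9, -2.3]
grip_width: 0.295
```

```bash
python3 trk.py 8 1.4 4.8
```

```text
|F| 5.6 t 25.65 z 271.8 tilt [0.01 0.1 ] Fn 4.94 Ft 2.65 Fraw [ 6.2  0.9 -2.3] | centre fix [-1.48  3.05] axis r 32.64 ang 148.5 tip fix [-27.7  20. ] z 49.8 n 28
moved/row [-0.5  -1.05 -0.02  0.01  0.01  0.01] loss [-0.06 -0.7   0.02 -0.11  0.03  0.06]
MOVE [-0.5, -2.0, 0.1, -0.13, 0.03, 0.07, -0.4, -2.0, 0.1, -0.13, 0.03, 0.07, -0.3, -2.0, 0.1, -0.13, 0.02, 0.07, -0.2, -2.0, 0.1, -0.13, 0.02, 0.07, -0.1, -2.0, 0.1, -0.13, 0.01, 0.07, -0.0, -2.1, 0.1, -0.13, 0.0, 0.07, 0.1, -2.0, 0.1, -0.13, -0.0, 0.07, 0.2, -2.0, 0.1, -0.13, -0.01, 0.07]
```

Call:
servo_tool(
  increments=[-0.5,-2.0,0.1,-0.13,0.03,0.07,-0.4,-2.0,0.1,-0.13,0.03,0.07,-0.3,-2.0,0.1,-0.13,0.02,0.07,-0.2,-2.0,0.1,-0.13,0.02,0.07,-0.1,-2.1,0.1,-0.13,0.01,0.07,-0.1,-2.1,0.1,-0.13,0,0.07,0,-2.1,0.1,-0.13,0,0.07,0.1,-2.1,0.1,-0.13,0,0.07],
)

```text
t: 26.45
eef_pos: [522.3, -182.7, 271.4]
orientation: [-0.003, 0.999, 0.048, -0.0]
force: [5.9, 1.4, -1.5]
grip_width: 0.292
```

```bash
python3 trk.py 8 1.4 4.8
```

```text
|F| 5.9 t 26.45 z 271.4 tilt [-0.08  0.38] Fn 5.18 Ft 2.82 Fraw [ 5.9  1.4 -1.5] | centre fix [-1.49  3.06] axis r 32.68 ang 161.7 tip fix [-30.8  13.7] z 49.4 n 29
moved/row [-0.19 -1.04 -0.05  0.03  0.01 -0.  ] loss [ 0.26 -0.94  0.15 -0.16 -0.04  0.07]
MOVE [0.1, -2.2, 0.3, -0.2, -0.05, 0.08, 0.2, -2.2, 0.3, -0.2, -0.05, 0.08, 0.3, -2.2, 0.3, -0.2, -0.06, 0.08, 0.4, -2.1, 0.3, -0.19, -0.07, 0.08, 0.5, -2.1, 0.3, -0.19, -0.08, 0.08, 0.6, -2.1, 0.3, -0.19, -0.08, 0.08, 0.7, -2.1, 0.3, -0.18, -0.09, 0.08, 0.8, -2.0, 0.3, -0.18, -0.1, 0.08]
```

Call:
servo_tool(
  increments=[0,-2.3,0.2,-0.21,-0.02,0.08,0,-2.3,0.2,-0.21,-0.02,0.08,0.1,-2.3,0.2,-0.21,-0.02,0.08,0.1,-2.3,0.2,-0.21,-0.02,0.08,0.2,-2.3,0.2,-0.21,-0.02,0.08,0.2,-2.3,0.2,-0.2,-0.02,0.08,0.2,-2.3,0.2,-0.2,-0.02,0.08,0.3,-2.3,0.2,-0.2,-0.02,0.08],
)

```text
t: 27.25
eef_pos: [522.3, -189.8, 270.9]
orientation: [-0.005, 0.999, 0.048, -0.001]
force: [5.9, 2.0, -2.1]
grip_width: 0.288
```

```bash
python3 - <<'E'
import json; d=json.load(open('plan.json')); d['cmd']=[.14,-2.3,.2,-.206,-.02,.08]; json.dump(d,open('plan.json','w'))
E
python3 trk.py 6 1.4 4.8
```

```text
|F| 5.9 t 27.25 z 270.9 tilt [-0.17  0.54] Fn 5.46 Ft 2.19 Fraw [ 5.9  2.  -2.1] | centre fix [-1.51  3.06] axis r 32.79 ang 173.1 tip fix [-32.4   7.6] z 48.9 n 30
moved/row [ 0.01 -0.88 -0.06  0.02  0.01 -0.  ] loss [ 0.41 -1.36  0.26 -0.21 -0.08  0.08]
MOVE [0.5, -2.5, 0.5, -0.29, -0.1, 0.11, 0.6, -2.4, 0.5, -0.28, -0.11, 0.11, 0.8, -2.4, 0.5, -0.28, -0.12, 0.11, 0.9, -2.4, 0.5, -0.28, -0.13, 0.11, 1.0, -2.3, 0.5, -0.27, -0.14, 0.11, 1.1, -2.3, 0.5, -0.26, -0.15, 0.11]
```

Call:
servo_tool(
  increments=[0.2,-2.6,0.4,-0.28,-0.04,0.1,0.2,-2.6,0.4,-0.28,-0.04,0.1,0.3,-2.6,0.4,-0.28,-0.04,0.1,0.3,-2.6,0.4,-0.28,-0.04,0.1,0.4,-2.6,0.4,-0.28,-0.04,0.1,0.4,-2.6,0.4,-0.28,-0.04,0.1,0.4,-2.6,0.4,-0.28,-0.04,0.1,0.4,-2.6,0.4,-0.28,-0.04,0.1],
)

```text
t: 28.05
eef_pos: [523.1, -194.3, 270.8]
orientation: [-0.008, 0.999, 0.047, -0.002]
force: [5.4, 4.1, -1.7]
grip_width: 0.294
```

```bash
python3 - <<'E'
import json; d=json.load(open('plan.json')); d['n']=8; d['cmd']=[.32,-2.6,.4,-.28,-.04,.1]; json.dump(d,open('plan.json','w'))
E
python3 trk.py 6 1.4 4.8
```

```text
|F| 7.2 t 28.05 z 270.8 tilt [-0.32  0.9 ] Fn 6.50 Ft 3.21 Fraw [ 5.4  4.1 -1.7] | centre fix [-1.52  3.06] axis r 32.94 ang 178.8 tip fix [-32.6   4.8] z 48.8 n 31
moved/row [ 0.1  -0.57 -0.02  0.04  0.02 -0.02] loss [ 0.42 -2.    0.42 -0.32 -0.09  0.12]
MOVE [0.6, -2.9, 0.5, -0.44, -0.14, 0.16, 0.8, -2.9, 0.5, -0.43, -0.16, 0.16, 0.9, -2.8, 0.5, -0.43, -0.17, 0.16, 1.1, -2.8, 0.5, -0.42, -0.18, 0.16, 1.2, -2.7, 0.5, -0.42, -0.2, 0.16, 1.4, -2.6, 0.5, -0.41, -0.21, 0.16]
```

Call:
servo_tool(
  increments=[0.6,-2.9,0.4,-0.42,-0.14,0.15,0.6,-2.9,0.4,-0.42,-0.14,0.15,0.7,-2.9,0.4,-0.42,-0.14,0.15,0.7,-2.8,0.4,-0.42,-0.14,0.15,0.7,-2.8,0.4,-0.42,-0.15,0.15,0.7,-2.8,0.4,-0.42,-0.15,0.15],
)

```text
t: 28.65
eef_pos: [524.2, -198.6, 270.1]
orientation: [-0.004, 0.999, 0.049, -0.001]
force: [5.2, 5.1, -1.2]
grip_width: 0.291
```

```bash
python3 trk.py 6 1.4 4.8 | head -2
```

```text
|F| 7.2 t 28.65 z 270.1 tilt [-0.18  0.42] Fn 6.60 Ft 2.95 Fraw [ 5.2  5.1 -1.2] | centre fix [-1.54  3.06] axis r 32.99 ang 189.5 tip fix [-32.3  -1.1] z 48.1 n 32
moved/row [ 0.18 -0.7  -0.12 -0.08 -0.02  0.05] loss [ 1.19 -1.89  0.62 -0.31 -0.21  0.11]
```

Full circle closed (tip fix y from +7.6 through −1.1 at the lug, |F| ≤ 7.7 N at every reading). Coming off the edge inward, then lifting out.

Call:
servo_tool(
  increments=[3,0.5,0,0,0,0,6,1,0,0,0,0,7,2,0,0,0,0,6,2,5,0,0,0,2,0,12,0,0,0,0,0,20,0,0,0,0,0,22,0,0,0,0,0,22,0,0,0,0,0,15,0,0,0,0,0,5,0,0,0],
)

```text
t: 29.65
eef_pos: [544.1, -186.0, 370.1]
orientation: [-0.014, 0.998, 0.05, -0.017]
force: [0.9, -0.1, -2.1]
grip_width: 0.293
```

```bash
python3 -c "
from h import *
st()"
```

```text
t 29.65 tcp [ 544.12 -186.03  370.14] tilt z [-0.0353  0.0267 -0.999 ] yaw 5.8 tip [ 536.3 -180.1  148.4] fix [-18.3  11.7] F [ 0.86 -0.08 -2.07] M [-0.037 -0.06   0.042]
```

Call:
servo_tool(
  increments=[0,8,0,-0.4,-0.5,0,0,15,0,-0.4,-0.5,0,0,25,0,-0.4,-0.5,0,0,32,0,-0.3,-0.5,0,0,36,0,0,0,0,0,36,0,0,0,0,0,36,0,0,0,0,0,36,0,0,0,0,0,36,0,0,0,0,0,30,0,0,0,0],
)

```text
t: 30.65
eef_pos: [536.7, 120.6, 361.1]
orientation: [-0.002, 0.999, 0.048, -0.008]
force: [1.5, -1.0, -3.5]
grip_width: 0.295
```

Call:
servo_tool(
  increments=[0,25,0,0,0,0,0,18,0,0,0,0,0,12,0,0,0,0,0,6,0,0,0,0,0,2,0,0,0,0,0,0,0,0,0,0,0,0,0,0,0,0],
)

```text
t: 31.35
eef_pos: [530.1, 193.8, 355.4]
orientation: [-0.002, 0.999, 0.052, -0.015]
force: [0.4, -0.7, -2.9]
grip_width: 0.293
```

```bash
python3 -c "
from h import *
st()"
```

```text
t 31.35 tcp [530.15 193.84 355.35] tilt z [-0.0303  0.0032 -0.9995] yaw 6.0 tip [523.4 194.6 133.5] fix [ 42.5 381.6] F [ 0.36 -0.66 -2.93] M [-0.003 -0.047 -0.025]
```

Call:
servo_tool(
  increments=[5,-3,-6,-0.1,-0.6,0,5,-2,-10,-0.1,-0.6,0,2,0,-12,0,-0.5,0,0,0,-10,0,0,0,0,0,-5,0,0,0,0,0,-2,0,0,0,0,0,0,0,0,0,0,0,0,0,0,0],
)

```text
t: 32.15
eef_pos: [545.0, 184.2, 306.0]
orientation: [0.001, 0.999, 0.049, 0.001]
force: [-0.2, -0.1, -3.2]
grip_width: 0.296
```

```bash
python3 -c "
from h import *
o,tip,_=st()
f=grab('side'); p=proj(f,[tip+[0,0,38],tip,[541.3,189.5,50]]); print(p.round(1))
c=p[1].astype(int); x0,y0=c-[30,35]; cv2.imwrite('pics/over.png',cv2.resize(f['frame'][y0:y0+60,x0:x0+60],(600,600),interpolation=cv2.INTER_CUBIC)[:,:,::-1]); print(x0,y0,'x10')"
```

```text
t 32.15 tcp [544.95 184.17 306.04] tilt z [ 0.0022 -0.0017 -1.    ] yaw 5.6 tip [545.4 183.8  84. ] fix [ 62.  366.8] F [-0.18 -0.1  -3.16] M [-0.028  0.02   0.021]
[[211.9 151. ]
 [212.2 159.7]
 [210.6 167. ]]
182 124 x10
```

View pics/over.png

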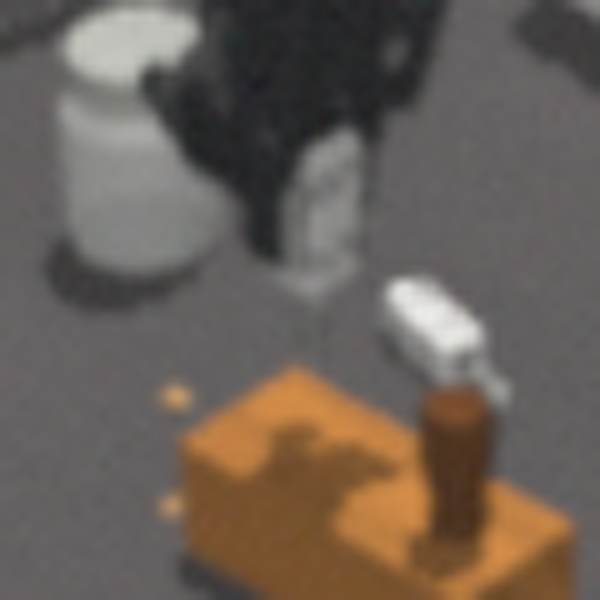

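The crop shows the tool hanging straight (handle bottom (312,290), blade end about (315,370)) above its hole. I'll centre it and lower.

Call:
servo_tool(
  increments=[-2,3,0,0,0.1,0,-1,1.5,0,0.1,0,0,0,0.2,-3,0,0,0,0,0,-5,0,0,0,0,0,-6,0,0,0,0,0,-3,0,0,0,0,0,0,0,0,0],
)

```text
t: 32.9
eef_pos: [541.6, 189.9, 289.0]
orientation: [-0.0, 0.999, 0.049, 0.002]
force: [-1.2, -0.9, -2.9]
grip_width: 0.288
```

```bash
python3 -c "
from h import *
st()"
```

```text
t 32.90 tcp [541.65 189.91 289.01] tilt z [ 3.2e-03  6.0e-04 -1.0e+00] yaw 5.7 tip [542.4 190.1  67. ] fix [ 60.2 373.5] F [-1.21 -0.88 -2.94] M [0.026 0.038 0.005]
```

Good. The tip is at (542.4,190.1), over the hole. Down 48 mm, tapering.

Call:
servo_tool(
  increments=[0,-0.3,-4,0,0.1,0,0,0,-7,0,0,0,0,0,-8,0,0,0,0,0,-8,0,0,0,0,0,-7,0,0,0,0,0,-6,0,0,0,0,0,-4,0,0,0,0,0,-2,0,0,0,0,0,0,0,0,0],
)

```text
t: 33.8
eef_pos: [541.8, 189.4, 237.8]
orientation: [-0.0, 0.999, 0.049, -0.0]
force: [0.1, -0.0, -3.0]
grip_width: 0.289
```

```bash
python3 -c "
from h import *
st()"
```

```text
t 33.80 tcp [541.76 189.37 237.83] tilt z [-2.e-04  4.e-04 -1.e+00] yaw 5.6 tip [541.7 189.5  15.8] fix [ 59.5 373. ] F [ 0.14 -0.01 -3.  ] M [-0.028  0.044 -0.016]
```

Call:
servo_tool(
  increments=[0,0,-1,0,0,0,0,0,-1,0,0,0,0,0,-1,0,0,0,0,0,-0.5,0,0,0,0,0,-0.5,0,0,0,0,0,0,0,0,0],
)

```text
t: 34.4
eef_pos: [542.3, 189.5, 234.9]
orientation: [-0.0, 0.999, 0.049, 0.001]
force: [-0.2, 0.2, -4.0]
grip_width: 0.296
```

Call:
servo_tool(
  increments=[0,0,-1,0,0,0,0,0,-1,0,0,0,0,0,-0.6,0,0,0,0,0,0,0,0,0],
)

```text
t: 34.8
eef_pos: [542.2, 189.5, 234.9]
orientation: [-0.0, 0.999, 0.049, 0.002]
force: [0.1, -0.3, -2.8]
grip_width: 0.297
```

The descent stalls at z 234.9, the same height as just after the grasp, so the tool is seated. Releasing and withdrawing upward.

Call:
servo_tool(
  increments=[0,0,0,0,0,0,0,0,0,0,0,0,0,0,0,0,0,0,0,0,0,0,0,0,0,0,0,0,0,0,0,0,0,0,0,0],
  claw=-1,
)

```text
t: 35.4
eef_pos: [543.3, 189.7, 235.1]
orientation: [-0.001, 0.999, 0.049, 0.004]
force: [0.4, 0.4, -0.3]
grip_width: 0.997
```

Call:
servo_tool(
  increments=[0,0,5,0,0,0,0,0,15,0,0,0,0,0,25,0,0,0,0,0,30,0,0,0,0,0,30,0,0,0,0,0,25,0,0,0,-20,0,10,0,0,0,-30,0,0,0,0,0,-30,0,0,0,0,0,-15,0,0,0,0,0],
)

```text
t: 36.4
eef_pos: [446.4, 189.0, 383.9]
orientation: [-0.001, 0.999, 0.049, 0.007]
force: [0.6, -0.1, -0.1]
grip_width: 1.001
```

Call:
servo_tool(
  increments=[-15,15,0,0,0,0,-5,5,0,0,0,0,0,0,0,0,0,0,0,0,0,0,0,0,0,0,0,0,0,0],
)

```text
t: 36.9
eef_pos: [424.3, 209.0, 385.7]
orientation: [-0.001, 0.999, 0.049, 0.008]
force: [0.2, -0.7, -0.3]
grip_width: 0.996
```

```bash
python3 - <<'E'
from h import *
st()
for n in('side','top'):
    f=grab(n); vv,uu=np.mgrid[0:384,0:512]; P=atdepth(f,np.c_[uu.ravel(),vv.ravel()])
    for nm,c,lo,hi in(('handle',(541,188),110,130),('awl',(548,107),98,125)):
        Q=P[(np.hypot(*(P[:,:2]-c).T)<30)&(P[:,2]>lo)&(P[:,2]<hi)]
        if len(Q): print(n,nm,len(Q),Q.mean(0).round(1))
    p=proj(f,[545,150,70])[0].astype(int); globals()[n]=cv2.resize(f['frame'][p[1]-35:p[1]+35,p[0]-35:p[0]+35],(400,400),interpolation=cv2.INTER_CUBIC)
cv2.imwrite('pics/end.png',np.hstack([top,side])[:,:,::-1])
E
```

```text
t 36.90 tcp [424.27 209.02 385.74] tilt z [ 0.0159  0.0021 -0.9999] yaw 5.6 tip [427.8 209.5 163.8] fix [-48.3 415. ] F [ 0.17 -0.66 -0.34] M [ 0.007 -0.001  0.047]
side handle 35 [543.9 184.3 115.4]
side awl 37 [548.6 103.  105.1]
top handle 71 [546.1 190.2 115.1]
top awl 68 [550.5 109.1 105.9]
```

View pics/end.png

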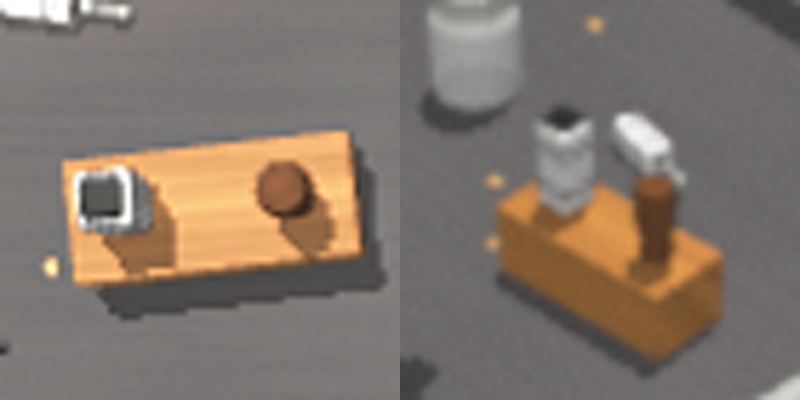

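The end crop shows the tool upright and seated in its hole (top view (103,200)), with the awl at (285,188) where it was. The handle top is about 3–4 mm from its start, within the 8 mm allowed. Handing in.

```bash
python3 -c "
from h import *
print(robot.finish_job())"
```

```text
the job is handed in; nothing more can be done
None
```

The job is handed in: I took the larger deburrer from the rack, ran its blade once anticlockwise round the bore from the lug back to the lug, then put it back in its hole and let go. No verdict was reported.

**Circle:**
- Readings came only at the end of each move, every 0.4–0.8 s. By those, the sideways (normal) force was mostly 4–5.5 N. It dipped to about 2.7 N once (near 225°) and reached 7.1 N at most.
- Total force, with edge friction included, peaked at about 7.7 N. Peaks between readings were not seen.
- The speed was uneven. The first 20° or so by the lug ran at only a few mm/s because friction held the blade. One stretch between 45° and 90° went at about 25 mm/s; most of the rest was 10–15 mm/s.
- The ring's bore felt about 3 mm off the middle, at roughly (-1.5, +3) mm. My picture estimate had said (+1.4, +5.5), so the two disagreed by about 4 mm. I went by feel.

**Last checks (two cameras):**
- **Handle:** it stands upright with its top at 115 mm, so it is fully down. The two views put it about 3 mm (side) and 4.5 mm (top) from where it started; 8 mm is allowed.
- **Awl:** it has not moved, within camera noise.
- **Gripper:** it is open and clear of everything, at 36.9 s on the clock.
- **Other things on the bench:** I did not measure them again. The arm's path stayed well clear of them.

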